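# Load a stepped pivot shaft into the weld fixture

## Task

Swing the keeper arm of the welding fixture out past square, so that it is clear of the slot, and leave it there. Set the shaft lightly on the two raised saddles in the slots, thick end in the wide slot, and let go of it; then push it down from above until both ends are fully home and level. Do not disturb the offcut, magnet, can and nut tray.

Things in the scene. Friction and masses are not known exactly. Their poses are not given: they have to be found in the camera images.
- fixture: Fixed welding fixture. Origin on the table midway between its cheeks; y along the axle line, z up. Base plate 15 thick, x -82 to 132, y -100 to 100. Two steel cheeks 12 thick at y = +65 and -65 (inner faces 59, outer 71), x -54 to 54, tops at z = 105, each with an open upright slot at x = 0. Idle clamp post at x 103 to 165, y within 15, up to z = 128.
- seat_wide (a point): Wide slot (23 wide, in the +y cheek, mouth flared 7 a side over the top 12, brass saddle inside): where the shaft's axis lies, z = 70 above the table, when the thick end is fully home. Fixture frame (0, 65, 70).
- seat_narrow (a point): Narrow slot (17 wide, in the -y cheek, same mouth and saddle): where the shaft's axis lies, z = 70, when the thin end is fully home. Fixture frame (0, -65, 70).
- saddle_wide (a joint): How far the wide slot's flat-topped saddle is pushed down, m: 0 fully up, 0.015 at its stop (home). No spring: it slides stiffly (7 N drag) and stays where left; the shaft's weight alone (3 N an end) does not move it. With the thick end resting on it the shaft's axis there is at z = 85 mm less this value.
- saddle_narrow (a joint): The same for the narrow slot's saddle and the thin end; same drag, travel and axis height.
- keeper (a joint): Keeper arm's angle, rad: 0 lying across the wide slot's mouth, pointing to the fixture's -x; grows as it swings outward, away from the other cheek (1.57: points to fixture +y); stop at 2.3. Stays where left; 1 N at its pin moves it. Steel bar 85 long, 16 wide, z 107 to 115 above the table, on an upright pivot at fixture x 38, y 65.
- keeper_pin (a point): Top of the upright pin at the free end of the keeper arm, 85 from the pivot: 12 thick, it stands from the arm's top at z = 115 up to z = 144; push it sideways.
- shaft: Loose steel shaft, 0.6 kg, 230 long, lying on its square hub (a 50 cube at the middle). Origin at the centre of the hub's underside; y along the axis, which is 25 above it. Towards +y the thick end, 20 diameter; towards -y the thin end, 14. Collars 30 in diameter, 49 to 55 from the middle, go inside the cheeks with 4 to spare a side; 44 of each end stands out beyond the cheek.
- thick_end (a point): Point on the shaft's axis, 65 from the middle on the thick end: to come to seat_wide.
- thin_end (a point): Point on the shaft's axis, 65 from the middle on the thin end: to come to seat_narrow.
- offcut: Bystander: loose upright piece of square steel tube, 40 x 40 x 60 high, origin at its underside.
- magnet: Bystander: loose red stepped welding magnet, 16 x 80 x 40 high, origin at its underside.
- can: Bystander: loose metal can, 54 diameter, 110 high, origin at its underside.
- nut_tray: Bystander: small loose black open tray, 60 x 90 x 30 high, origin at its underside.
There are look-alikes about, which are no part of the job. There is more than one size of the shaft; the job needs the smaller.

How it is judged:
By the outcome, as a careful person would: the job done as asked, in the order asked, and still so for the second after the job is handed in, with the robot touching nothing.
It also fails if it takes over 72 s, if anything falls off the work surface, if the arm or the gripper's body presses on something with over 40 N, if the wrist force passes 120 N, or if a joint passes its speed limit or range.

## Robot

A 7-joint arm with a two-finger parallel gripper is mounted at the origin on the work surface. World frame = base frame: x ahead of the robot, y to its left, z up, the work surface at z = 0. Lengths are in m, angles in rad, forces in N, time in s.
With the tool pointing down it reaches from about 0.425 to 0.875 m from the base axis. Payload 4.7 kg.
Tool frame: the origin (TCP) lies at the centre of the arm's flange, where the gripper is bolted on; the fingertips stand 182 mm ahead of it and the grasp point (between the pads) lies 164 mm ahead of it (bot.hold_point_z is the distance from the TCP to the grasp point, in m); z points along the fingers, y is the direction in which the jaws open and shut (so a half turn about z gives the same grasp; the last joint's range is limited). The gripper opens to 87 mm and grips with 3 to 60 N. Pads are 19 mm wide; open, the fingers measure 117 mm over their backs; the gripper's body (75 mm by 190 mm) begins 51 mm behind the grasp point.
Start: joints at [1.348, 0.321, -0.07, 1.45, 0.023, 1.371, -0.057], TCP at [0.152, -0.632, 0.405] pointing down, gripper open.
Joint ranges: [-2.86, 2.86], [-0.3, 2.09], [-1.38, 1.24], [0.06, 2.45], [-1.56, 4.7], [0.09, 2.05], [-2.69, 2.69]. Speed limits (rad/s): [2.57, 2.57, 3.14, 3.14, 3.14, 3.14, 3.14].

## Interface

Orientations are given as a unit quaternion [w, x, y, z].
In Python, from cell import bot gives the robot as it stands. The module is installed in compiled form; this text tells all that it offers.
- The arm moves only by the shell command python3 -m crank 'ROWS'. ROWS is JSON, a list of rows, each an object with "translation": the shift along the tool's x, y, z in cm, a list of three; "delta_rot": the turn, a rotation vector about the tool's x, y, z in degrees, a list of three; "claw": the gripper's target within -1 to 1 (fully open at 1, half-way at 0, shut at -1). A call has 1 to 8 rows; each row shifts and turns the commanded pose from where the row before left it, along the tool's axes as they then stand; what a row does not reach is not made up. A row lasts 1/10 s, in which the tool goes at most 50 mm and 8.59 degrees, less where a joint would pass 70% of its speed; a pose out of reach is approached as far as the arm can. A call with a gripper value outside its range is refused whole. The fingers move at their own pace and stop on an object; the grip force is fixed at half the most. Time passes only in rows, so rows that do not move let the fingers close. It gives the time, the measured TCP pose, the force and the opening at its end, in the units of the state.
- bot.get_state(): the state, without advancing time (a new reading comes with each control period).
- bot.snapshot(name): name is "scene" or "top"; returns a dict with "img" (480x640x3 uint8, red, green, blue), "fx", "fy", "cx", "cy" (pixels), "k1" (the pictures are not rectified: a ray, as slopes to the right and down, at radius r is drawn at 1 + k1 r^2 times it, then the intrinsics apply), "world_from_camera" (4x4, takes a point from camera to world coordinates). Camera axes: x right, y down, z forward; pixel columns grow to the right and rows downward; lengths in m; the calibration is good to about 2 mm. A picture is of the moment at which its call begins. There is no depth.
- bot.hand_in(): hands the job in, once; it reports no verdict.
Trained networks look in a picture, given as the dict that the camera call returned (one of the last four; its "shot" number tells which), for a name from the list of things; names that differ only in an ending like _2 or _b are one class to them, and where a whole thing is asked for, a point or a joint stands for the part that bears it (a point fixed in the world has none). Each returns a list of dicts, best first, with "conf" (0 to 1); they miss things now and then, are a little off and sometimes report something else, mostly with a low value. They report only what shows in the picture. A call takes as long as a camera call. They do not tell look-alikes from the thing itself.
- bot.boxes_of(picture, query): "box" ([centre column, centre row, width, height] as shares, 0 to 1, of the picture: columns of its width, rows of its height, round what is visible of it).
- bot.trace(picture, query): "region" (480x640 bool, what is visible of it) and "box" ([centre column, centre row, width, height] as shares, 0 to 1, of the picture: columns of its width, rows of its height, round what is visible of it).
The state is a dict: "time_s": time; "joint_pos": joint angles; "joint_vel": joint speeds; "effort": joint torques, N m; "ee_pos": TCP position; "tcp_rot": TCP orientation; "force": force on the tool from outside, world axes, zero at the start; "torque": the same for the moment, N m; "opening": opening from 0.0 (shut) to 1.0 (fully open).
Only numpy, scipy, OpenCV 4.12 (cv2) and the standard library are available. Lean on these libraries where they do the work, as an engineer would, in place of code of your own. Each camera call takes 0.05 s, during which the arm holds its last target.

## Working session

There is one attempt and no reset: what is moved stays moved. The work goes in short steps, Python scripts to look and compute and a shell command to move; the robot and the scene stay as the last step left them, time stands still between calls to the robot, and variables do not carry over. Pictures are saved under pics/ and viewed, and the job is handed in when it is done.

```bash
mkdir -p pics; cat > h.py <<'E'
import numpy as np, cv2
from cell import bot
def save(s,name): cv2.imwrite('pics/'+name, s['img'][:,:,::-1])
def K(s): return np.array([[s['fx'],0,s['cx']],[0,s['fy'],s['cy']],[0,0,1.]]), np.array([s['k1'],0,0,0,0.])
def proj(s,P):
    P=np.atleast_2d(P).astype(float); W=np.linalg.inv(np.array(s['world_from_camera']))
    c=P@W[:3,:3].T+W[:3,3]; k,d=K(s)
    return cv2.projectPoints(c,np.zeros(3),np.zeros(3),k,d)[0].reshape(-1,2)
def unproj(s,uv,z):
    k,d=K(s); W=np.array(s['world_from_camera'])
    uv=np.atleast_2d(uv).astype(float)
    n=cv2.undistortPoints(uv.reshape(-1,1,2),k,d).reshape(-1,2)
    r=np.c_[n,np.ones(len(n))]@W[:3,:3].T; o=W[:3,3]
    return o+r*((z-o[2])/r[:,2])[:,None]
E
python3 - <<'E'
from h import *
import pickle
st=bot.get_state(); print({k:np.round(v,4).tolist() for k,v in st.items()})
S={}
for n in ['scene','top']:
    s=bot.snapshot(n); save(s,n+'0.png'); S[n]=s
    print(n,[round(float(s[k]),3) for k in('fx','fy','cx','cy','k1')],np.round(s['world_from_camera'],3).tolist())
    for q in ['fixture','keeper','keeper_pin','shaft','thick_end','thin_end','offcut','magnet','can','nut_tray','saddle_wide','saddle_narrow']:
        for d in bot.boxes_of(s,q)[:4]:
            b=d['box']; print(' ',q,round(d['conf'],2),[round(b[0]*640),round(b[1]*480),round(b[2]*640),round(b[3]*480)])
pickle.dump(S,open('S0.pkl','wb'))
E
```

```text
{'time_s': 0.0, 'joint_pos': [1.3481, 0.3218, -0.0701, 1.4517, 0.0226, 1.3708, -0.0569], 'joint_vel': [-0.0004, -0.0004, 0.0008, 0.0021, 0.0004, -0.0002, 0.0004], 'effort': [0.0002, -49.128, -0.4034, -31.2524, -0.0639, 0.0438, 0.0002], 'ee_pos': [0.1524, -0.6317, 0.4037], 'tcp_rot': [-0.0009, 0.993, 0.1181, -0.0002], 'force': [-0.407, 0.3747, 0.8423], 'torque': [-0.0843, 0.0107, -0.0143], 'opening': 0.9995}
scene [515.659, 515.659, 318.127, 243.989, -0.018] [[-0.811, 0.437, -0.39, 0.87], [0.585, 0.607, -0.538, 0.526], [0.002, -0.664, -0.748, 0.851], [0.0, 0.0, 0.0, 1.0]]
  fixture 0.82 [336, 370, 155, 154]
  fixture 0.46 [210, 188, 25, 33]
  keeper_pin 0.76 [370, 363, 56, 44]
  shaft 0.79 [345, 166, 71, 75]
  shaft 0.6 [241, 224, 70, 63]
  thick_end 0.83 [240, 223, 72, 66]
  thick_end 0.57 [343, 164, 68, 74]
  thin_end 0.96 [342, 165, 76, 78]
  thin_end 0.75 [239, 224, 67, 65]
  offcut 0.72 [209, 187, 29, 32]
  magnet 0.57 [274, 257, 23, 35]
  magnet 0.26 [239, 223, 69, 65]
  can 0.57 [242, 371, 35, 58]
  nut_tray 0.84 [410, 318, 49, 55]
  saddle_wide 0.64 [370, 384, 10, 20]
  saddle_wide 0.59 [239, 226, 67, 67]
top [444.739, 444.739, 325.818, 243.637, -0.079] [[-0.013, -0.994, 0.11, 0.378], [-1.0, 0.013, -0.005, -0.007], [0.004, -0.11, -0.994, 1.033], [0.0, 0.0, 0.0, 1.0]]
  fixture 0.75 [241, 200, 102, 119]
  keeper 0.83 [198, 203, 20, 43]
  keeper_pin 0.89 [197, 203, 21, 49]
  keeper_pin 0.19 [477, 215, 32, 26]
  shaft 0.95 [417, 219, 51, 87]
  shaft 0.65 [432, 354, 141, 36]
  thick_end 0.82 [417, 221, 42, 93]
  thick_end 0.73 [366, 227, 17, 32]
  thick_end 0.44 [198, 202, 18, 47]
  thin_end 0.81 [434, 355, 135, 38]
  thin_end 0.68 [420, 223, 51, 94]
  offcut 0.74 [477, 218, 31, 28]
  magnet 0.49 [366, 227, 19, 31]
  can 0.6 [269, 136, 27, 37]
  nut_tray 0.79 [241, 282, 50, 32]
  saddle_wide 0.6 [264, 216, 7, 8]
  saddle_narrow 0.46 [263, 216, 4, 5]
```

View pics/scene0.png

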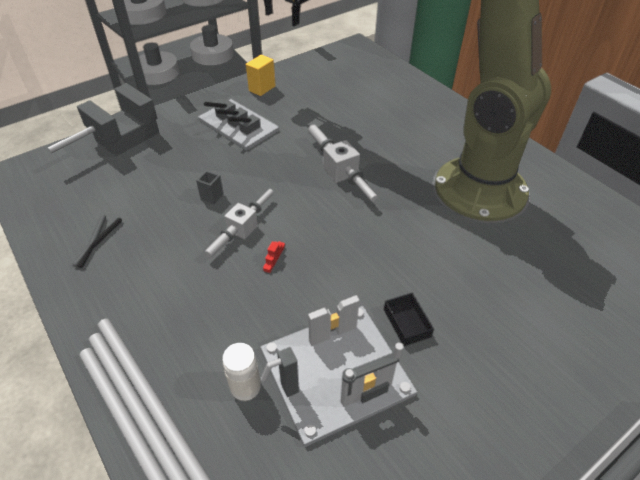

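View pics/top0.png

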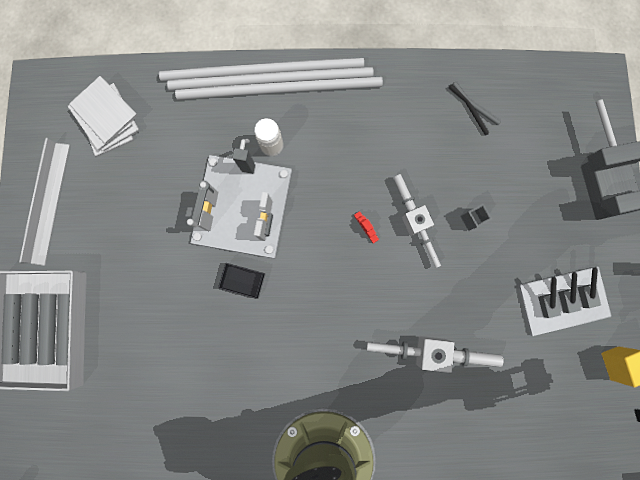

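```bash
python3 - <<'E'
import pickle,cv2
S=pickle.load(open('S0.pkl','rb'))
t=S['top']['img'][:,:,::-1]; s=S['scene']['img'][:,:,::-1]
cv2.imwrite('pics/c_fix_top.png',cv2.resize(t[130:310,170:310],None,fx=4,fy=4,interpolation=cv2.INTER_CUBIC)[:600])
cv2.imwrite('pics/c_fix_sc.png',cv2.resize(s[280:460,230:450],None,fx=3.3,fy=3.3,interpolation=cv2.INTER_CUBIC))
cv2.imwrite('pics/c_sh_top.png',cv2.resize(t[160:390,340:530],None,fx=2.6,fy=2.6,interpolation=cv2.INTER_CUBIC))
cv2.imwrite('pics/c_sh_sc.png',cv2.resize(s[110:290,180:400],None,fx=3.3,fy=3.3,interpolation=cv2.INTER_CUBIC))
E
```

```text
(no output)
```

View pics/c_fix_top.png

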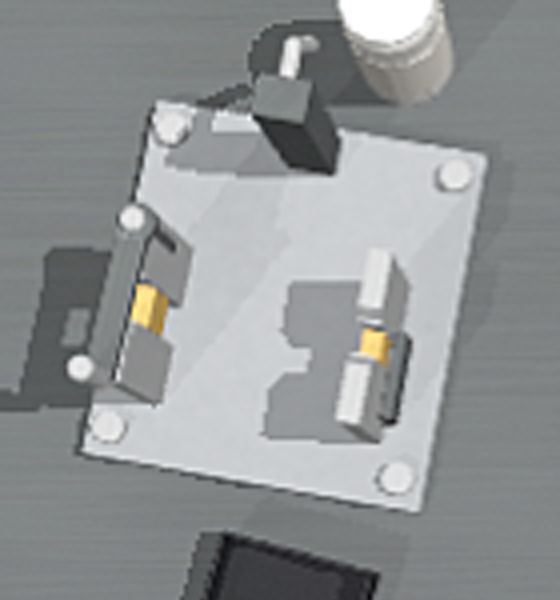

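View pics/c_fix_sc.png

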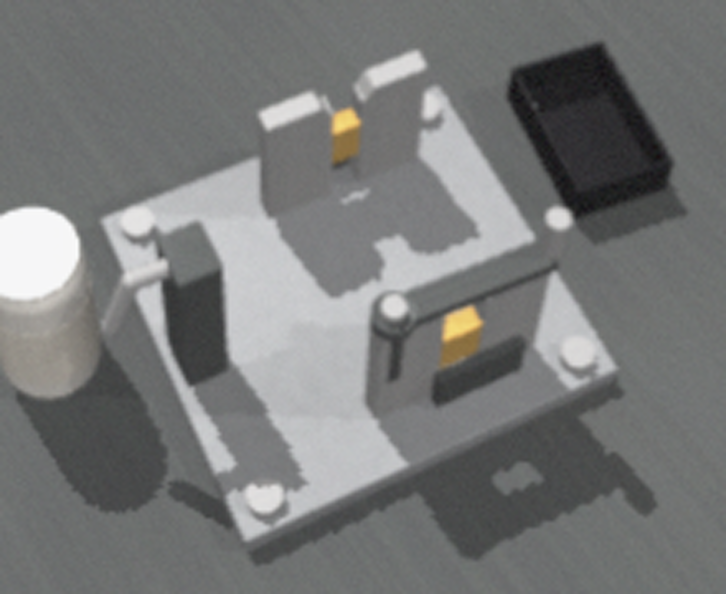

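View pics/c_sh_top.png

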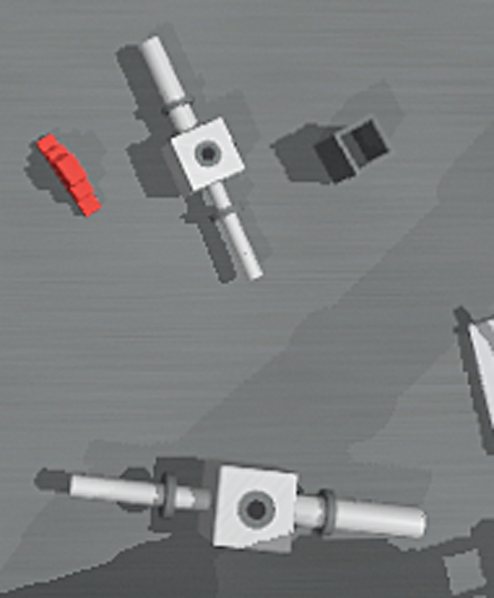

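View pics/c_sh_sc.png

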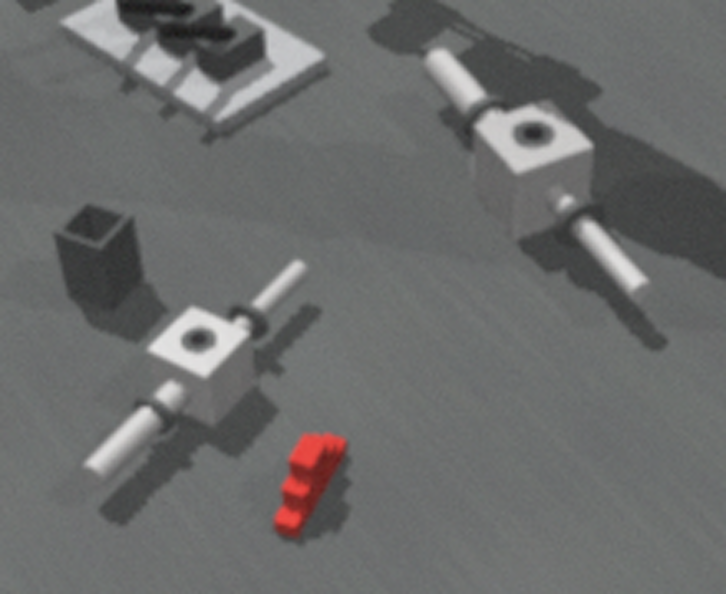

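```bash
cat > fit.py <<'E'
from h import *
import pickle
from scipy.optimize import least_squares
S=pickle.load(open('S0.pkl','rb')); T,C=S['top'],S['scene']
def tf(p,P):
    P=np.atleast_2d(P)/1000.; c,s=np.cos(p[2]),np.sin(p[2])
    return np.c_[p[0]+c*P[:,0]-s*P[:,1],p[1]+s*P[:,0]+c*P[:,1],P[:,2]]
def ct(l): return np.array(l)/4+[170,130]
def cs(l): return np.array(l)/3.3+[230,280]
fx=[[132,100,15],[132,-100,15],[-82,-100,15],[-82,100,15]]
ft=ct([[157,100],[487,155],[418,510],[82,450]]); fs=cs([[245,528],[103,218],[440,88],[617,370]])
sx=[[0,115,25],[0,-115,25],[0,0,50]]
st=np.array([[149,40],[256,276],[208,152]])/2.6+[340,160]
ss=np.array([[97,467],[300,265],[199,339]])/3.3+[180,110]
def fit(X,a,b,p0):
    def r(p,which=3): 
        o=[]
        if which&1:o.append((proj(T,tf(p,X))-a).ravel())
        if which&2:o.append((proj(C,tf(p,X))-b).ravel())
        return np.concatenate(o)
    out=[least_squares(r,p0,args=(w,),x_scale=[.01,.01,.1]) for w in (3,1,2)]
    for o in out: print(np.round(o.x,4),'rms',np.round(np.sqrt(np.mean(o.fun**2)),2))
    return out[0].x
if __name__=='__main__':
    F=fit(fx,ft,fs,unproj(T,[241,210],.015)[0].tolist()[:2]+[0])
    H=fit(sx,st,ss,unproj(T,[420,219],.05)[0].tolist()[:2]+[0.4])
    # length of other candidate
    for nm,a,b in [('A',st[0],st[1]),('B',np.array([70,485])/2.6+[340,160],np.array([424,523])/2.6+[340,160])]:
        for z in (.025,.035): print(nm,z,np.linalg.norm(np.diff(unproj(T,[a,b],z),axis=0)))
    pickle.dump((F,H),open('poses.pkl','wb'))
    print('pin guess top',unproj(T,ct([[80,367]]),.144),'scene',unproj(C,cs([[558,215]]),.144),'fixture angle0',tf(F,[-47,65,144]))
    for s,n in((T,'t'),(C,'s')):
        im=cv2.resize(s['img'][:,:,::-1],None,fx=3,fy=3,interpolation=cv2.INTER_CUBIC)
        def line(P,pose,col):
            q=np.int32(np.round(proj(s,tf(pose,P))*3+1)); cv2.polylines(im,[q],False,col,1,cv2.LINE_AA)
        line(fx+fx[:1],F,(0,0,255))
        for y0,h in((65,11.5),(-65,8.5)):
            for a,b in((-54,-h-7),(h+7,54)):
                line([[a,y0-6,105],[b,y0-6,105],[b,y0+6,105],[a,y0+6,105],[a,y0-6,105]],F,(0,255,0))
        line([[-47,65,115],[-47,65,144]],F,(255,0,255)); line([[38,65,115],[-47,65,115]],F,(255,0,255))
        for z in(0,50): line([[-25,-25,z],[25,-25,z],[25,25,z],[-25,25,z],[-25,-25,z]],H,(0,255,0))
        for y,w in((115,10),(-115,-7)): line([[-w,0,25],[-w,y,25],[w,y,25],[w,0,25]],H,(0,0,255))
        A=[im[130*3:310*3,170*3:310*3],im[160*3:290*3,370*3:510*3]] if n=='t' else [im[290*3:450*3,230*3:450*3],im[170*3:270*3,190*3:300*3]]
        for i,a in enumerate(A): cv2.imwrite(f'pics/ov_{n}{i}.png',a)
E
python3 fit.py
```

```text
[ 0.5569  0.1888 -0.1955] rms 1.12
[ 0.5585  0.1886 -0.1884] rms 0.26
[ 0.556   0.1889 -0.2001] rms 1.38
[ 0.5384 -0.2248 -1.1767] rms 1.01
[ 0.541  -0.2245 -1.1801] rms 0.04
[ 0.5356 -0.2263 -1.1735] rms 0.79
A 0.025 0.23023260177200278
A 0.035 0.22794878195396034
B 0.025 0.31083782410906335
B 0.035 0.30775443115153395
pin guess top [[0.52467701 0.26452862 0.144     ]] scene [[0.52290989 0.26347039 0.144     ]] fixture angle0 [[0.52345343 0.26168189 0.144     ]]
```

```bash
cd pics; python3 -c "
import cv2,numpy as np
for n,h in(('t',540),('s',480)):
    a=cv2.imread(f'ov_{n}0.png');b=cv2.imread(f'ov_{n}1.png');H=max(a.shape[0],b.shape[0]);f=lambda x:cv2.copyMakeBorder(x,0,H-x.shape[0],0,4,0)
    o=np.hstack([f(a),f(b)]);s=min(800/o.shape[1],600/o.shape[0],1);cv2.imwrite(f'ov_{n}.png',cv2.resize(o,None,fx=s,fy=s,interpolation=cv2.INTER_AREA))
"
```

```text
(no output)
```

View pics/ov_t.png

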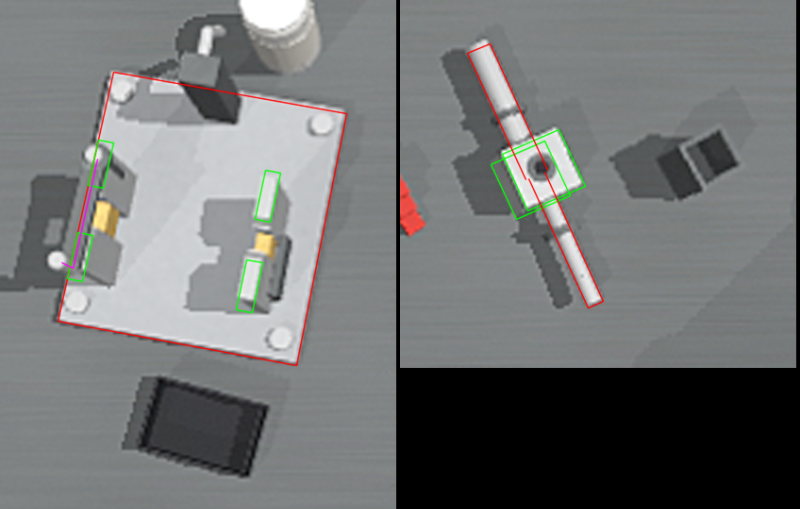

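View pics/ov_s.png

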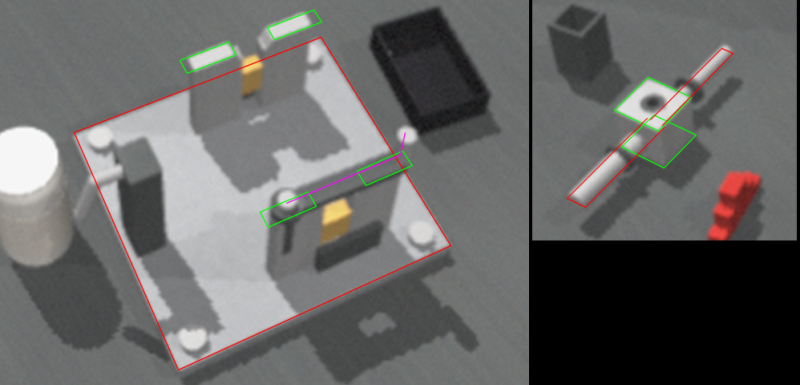

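Candidates for the shaft: top picture (417,220), tip to tip about 230 mm, and (434,355), about 310 mm. The smaller one at (417,220) is the job's shaft; the crop shows its thick end up-left. The fixture with the keeper is at (241,200), pin at (190,221). I do the keeper first.

```bash
cat > g.py <<'E'
import sys
from h import *
from scipy.spatial.transform import Rotation as R
# usage: g.py x y z yheading_deg : shift in current tool axes(cm), and turn about tool z
st=bot.get_state(); q=st['tcp_rot']; M=R.from_quat([q[1],q[2],q[3],q[0]]).as_matrix()
p=np.array(st['ee_pos']); hd=np.degrees(np.arctan2(M[1,1],M[0,1]))
print('t',round(st['time_s'],2),'pos',p.round(4),'tip z',round(p[2]-.182,4),'y heading',round(hd,2),'tilt',np.round(np.degrees([M[0,2],M[1,2]]),2),'F',np.round(st['force'],1),'open',round(st['opening'],3),'j',np.round(st['joint_pos'],2))
if len(sys.argv)>3:
    t=np.array([float(a) for a in sys.argv[1:4]]); d=M.T@(t-p)*100
    print('shift cm',d.round(2),'len',np.linalg.norm(d).round(2))
    if len(sys.argv)>4:
        h=float(sys.argv[4]); e=(h-hd+180)%360-180
        Rt=np.array([[np.sin(np.radians(h)),np.cos(np.radians(h)),0],[-np.cos(np.radians(h)),np.sin(np.radians(h)),0],[0,0,-1]])
        print('turn z deg',-round(e,2),'or',-round(e-np.sign(e)*360,2),'full rotvec',np.degrees(R.from_matrix(M.T@Rt).as_rotvec()).round(2))
E
python3 -m crank '[{"translation":[4,-3,0],"delta_rot":[0,0,0],"claw":-1},{"translation":[4,-3,0],"delta_rot":[0,0,0],"claw":-1},{"translation":[4,-3,0],"delta_rot":[0,0,0],"claw":-1},{"translation":[4,-3,0],"delta_rot":[0,0,0],"claw":-1},{"translation":[4,-3,0],"delta_rot":[0,0,0],"claw":-1},{"translation":[4,-3,0],"delta_rot":[0,0,0],"claw":-1},{"translation":[4,-3,0],"delta_rot":[0,0,0],"claw":-1},{"translation":[4,-3,0],"delta_rot":[0,0,0],"claw":-1}]'
python3 - <<'E'
from h import *; import pickle
from fit import tf
F=np.array([0.5575,0.1887,-0.192]); print('heading fixture x',np.degrees(F[2]))
for th in (-.45,0,1.57,2.0): 
    print(th,tf(F,[38-85*np.cos(th),65+85*np.sin(th),144]).round(4))
print('pivot',tf(F,[38,65,0]))
E
python3 g.py 0.51 0.22 0.405 79
```

```text
time_s: 2.1
ee_pos: [0.4082, -0.3217, 0.4052]
tcp_rot: [0.001, 0.993, 0.118, 0.0]
force: [0.6, 0.2, -0.7]
opening: 0.354
heading fixture x -11.000789666511807
-0.45 [[0.525  0.2236 0.144 ]]
0 [[0.5238 0.2615 0.144 ]]
1.57 [[0.6234 0.3287 0.144 ]]
2.0 [[0.6567 0.3144 0.144 ]]
pivot [[0.6072052  0.24525434 0.        ]]
t 2.1 pos [ 0.4082 -0.3217  0.4052] tip z 0.2232 y heading -76.44 tilt [ 0.03 -0.06] F [ 0.6  0.2 -0.7] open 0.354 j [ 0.96  0.06 -0.36  1.76  0.02  1.32 -0.74]
shift cm [ 2.260e+01 -5.027e+01 -3.000e-02] len 55.12Traceback (most recent call last):
  File "g.py", line 14, in <module>
    print('turn z deg',-round(e,2),'or',-round(e-np.sign(e)*360,2),'full rotvec',np.degrees(R.from_matrix(M.T@Rt).as_rotvec()).round(2))
                                                                                            ~~~~~~~~~~~~~^^^^^^^^
  File "scipy/spatial/transform/_rotation.pyx", line 1143, in scipy.spatial.transform._rotation.Rotation.from_matrix
ValueError: Non-positive determinant (left-handed or null coordinate frame) in rotation matrix 0: [[ 9.09535200e-01  4.15626802e-01 -2.85627843e-04]
 [ 4.15626252e-01 -9.09534781e-01 -1.14093821e-03]
 [ 7.33992955e-04 -9.19009031e-04  9.99999308e-01]].
```

```bash
sed -i 's/^        Rt=.*/        c,s=np.cos(np.radians(h)),np.sin(np.radians(h)); Rt=np.array([[-s,c,0],[c,s,0],[0,0,-1]])/' g.py
python3 -m crank '[{"translation":[2.0,-4.5,0],"delta_rot":[0,0,0],"claw":-1},{"translation":[2.0,-4.5,0],"delta_rot":[0,0,0],"claw":-1},{"translation":[2.0,-4.5,0],"delta_rot":[0,0,0],"claw":-1},{"translation":[2.0,-4.5,0],"delta_rot":[0,0,0],"claw":-1},{"translation":[2.0,-4.5,0],"delta_rot":[0,0,0],"claw":-1},{"translation":[2.0,-4.5,0],"delta_rot":[0,0,0],"claw":-1},{"translation":[2.0,-4.5,0],"delta_rot":[0,0,0],"claw":-1},{"translation":[2.0,-4.5,0],"delta_rot":[0,0,0],"claw":-1}]'
python3 g.py 0.51 0.22 0.405 79
```

```text
time_s: 2.9
ee_pos: [0.4781, 0.066, 0.4052]
tcp_rot: [0.001, 0.993, 0.118, 0.001]
force: [1.4, -0.5, 0.3]
opening: 0.001
t 2.9 pos [0.4781 0.066  0.4052] tip z 0.2232 y heading -76.45 tilt [ 0.08 -0.06] F [ 1.4 -0.5  0.3] open 0.001 j [ 0.6  -0.01 -0.78  1.83 -0.01  1.32 -1.51]
shift cm [ 6.710e+00 -1.422e+01  1.000e-02] len 15.72
turn z deg -155.45 or 204.55 full rotvec [ 1.1000e-01  9.0000e-02 -1.5545e+02]
```

```bash

python3 -m crank '[{"translation":[0,0,0],"delta_rot":[0,0,-8.5],"claw":-1},{"translation":[0,0,0],"delta_rot":[0,0,-8.5],"claw":-1},{"translation":[0,0,0],"delta_rot":[0,0,-8.5],"claw":-1},{"translation":[0,0,0],"delta_rot":[0,0,-8.5],"claw":-1},{"translation":[0,0,0],"delta_rot":[0,0,-8.5],"claw":-1},{"translation":[0,0,0],"delta_rot":[0,0,-8.5],"claw":-1},{"translation":[0,0,0],"delta_rot":[0,0,-8.5],"claw":-1},{"translation":[0,0,0],"delta_rot":[0,0,-8.5],"claw":-1}]'
python3 -m crank '[{"translation":[0,0,0],"delta_rot":[0,0,-8.5],"claw":-1},{"translation":[0,0,0],"delta_rot":[0,0,-8.5],"claw":-1},{"translation":[0,0,0],"delta_rot":[0,0,-8.5],"claw":-1},{"translation":[0,0,0],"delta_rot":[0,0,-8.5],"claw":-1},{"translation":[0,0,0],"delta_rot":[0,0,-8.5],"claw":-1},{"translation":[0,0,0],"delta_rot":[0,0,-8.5],"claw":-1},{"translation":[0,0,0],"delta_rot":[0,0,-8.5],"claw":-1},{"translation":[0,0,0],"delta_rot":[0,0,-8.5],"claw":-1}]'
python3 g.py 0.524 0.2236 0.405 79
```

```text
time_s: 3.7
ee_pos: [0.4782, 0.0641, 0.4049]
tcp_rot: [0.0, 0.755, 0.656, 0.0]
force: [0.2, -0.4, -0.7]
opening: 0.005
time_s: 4.5
ee_pos: [0.4783, 0.0641, 0.4049]
tcp_rot: [0.0, 0.259, 0.966, -0.0]
force: [-0.2, -0.6, 0.1]
opening: 0.009
t 4.5 pos [0.4783 0.0641 0.4049] tip z 0.2229 y heading 59.92 tilt [ 0.02 -0.02] F [-0.2 -0.6  0.1] open 0.009 j [ 0.58 -0.01 -0.76  1.83 -0.01  1.32  0.88]
shift cm [ 4.04e+00  1.61e+01 -1.00e-02] len 16.6
turn z deg -19.08 or 340.92 full rotvec [-1.000e-02  3.000e-02 -1.908e+01]
```

```bash

python3 -m crank '[{"translation":[1.0,4.0,0],"delta_rot":[0,0,0],"claw":-1},{"translation":[1.0,4.0,0],"delta_rot":[0,0,0],"claw":-1},{"translation":[1.0,4.0,0],"delta_rot":[0,0,0],"claw":-1},{"translation":[1.0,4.0,0],"delta_rot":[0,0,0],"claw":-1},{"translation":[0,0,0],"delta_rot":[0,0,-8.0],"claw":-1},{"translation":[0,0,0],"delta_rot":[0,0,-8],"claw":-1},{"translation":[0,0,0],"delta_rot":[0,0,-3],"claw":-1},{"translation":[0,0,0],"delta_rot":[0,0,0],"claw":-1}]'
python3 g.py 0.525 0.2236 0.304 79
python3 - <<'E'
from h import *
s=bot.snapshot('top'); save(s,'top1.png')
s=bot.snapshot('scene'); save(s,'scene1.png')
E
```

```text
time_s: 5.3
ee_pos: [0.5249, 0.2222, 0.4047]
tcp_rot: [-0.0, 0.1, 0.995, 0.0]
force: [-0.2, 0.7, -0.0]
opening: 0.006
t 5.3 pos [0.5249 0.2222 0.4047] tip z 0.2227 y heading 78.57 tilt [-0.01  0.  ] F [-0.2  0.7 -0. ] open 0.006 j [ 0.36  0.26 -0.94  1.63  0.22  1.36  0.76]
shift cm [ 0.02  0.14 10.07] len 10.07
turn z deg -0.43 or 359.57 full rotvec [ 0.   -0.01 -0.43]
```

View pics/scene1.png

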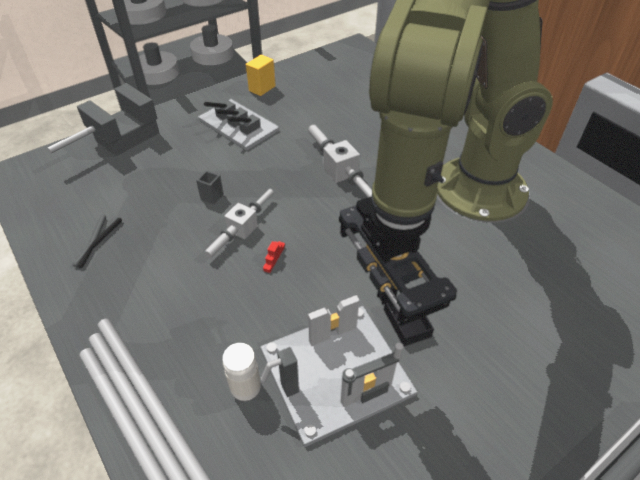

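```bash

python3 -m crank '[{"translation":[0,0,2.5],"delta_rot":[0,0,0],"claw":-1},{"translation":[0,0,2.5],"delta_rot":[0,0,0],"claw":-1},{"translation":[0,0,2.5],"delta_rot":[0,0,0],"claw":-1},{"translation":[0,0,2.3],"delta_rot":[0,0,0],"claw":-1},{"translation":[0,0,0.0],"delta_rot":[0,0,0],"claw":-1},{"translation":[0,0,0],"delta_rot":[0,0,0],"claw":-1}]'
python3 - <<'E'
from h import *
s=bot.snapshot('top'); save(s,'top2.png')
s=bot.snapshot('scene'); 
cv2.imwrite('pics/c2.png',cv2.resize(s['img'][240:450,240:460,::-1],None,fx=2.8,fy=2.8,interpolation=cv2.INTER_CUBIC))
E
python3 g.py
```

```text
time_s: 6.0
ee_pos: [0.525, 0.2222, 0.3072]
tcp_rot: [-0.0, 0.1, 0.995, 0.0]
force: [0.4, 1.0, 0.9]
opening: 0.008
t 6.1 pos [0.5254 0.2226 0.3083] tip z 0.1263 y heading 78.54 tilt [0.13 0.04] F [-0.4  1.1 -0.7] open 0.004 j [ 0.32  0.35 -0.91  1.75  0.29  1.19  0.7 ]
```

View pics/c2.png

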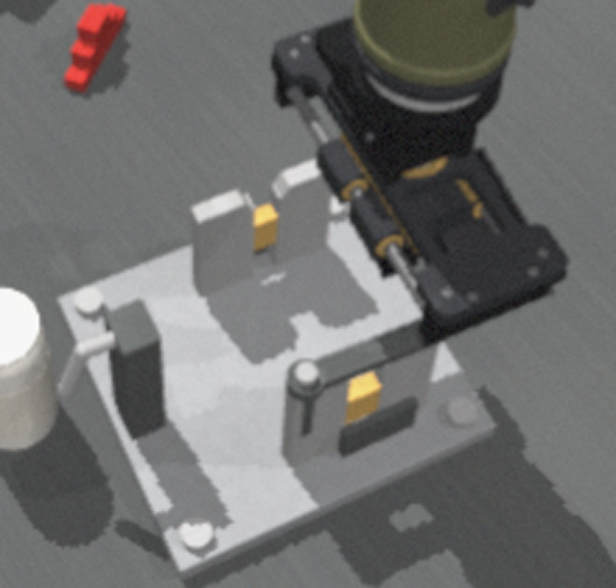

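```bash

python3 -m crank '[{"translation":[0,0.7,0],"delta_rot":[0,0,0],"claw":-1},{"translation":[0,0.7,0],"delta_rot":[0,0,0],"claw":-1},{"translation":[0,0.5,0],"delta_rot":[0,0,0],"claw":-1},{"translation":[0.1,0.75,0],"delta_rot":[0,0,5],"claw":-1},{"translation":[0.1,0.75,0],"delta_rot":[0,0,5],"claw":-1},{"translation":[0.1,0.75,0],"delta_rot":[0,0,5],"claw":-1},{"translation":[0.1,0.75,0],"delta_rot":[0,0,5],"claw":-1},{"translation":[0.1,0.75,0],"delta_rot":[0,0,5],"claw":-1}]'
python3 g.py
python3 - <<'E'
from h import *
s=bot.snapshot('top'); 
cv2.imwrite('pics/c3t.png',cv2.resize(s['img'][130:310,140:330,::-1],None,fx=3,fy=3,interpolation=cv2.INTER_CUBIC))
s=bot.snapshot('scene'); 
cv2.imwrite('pics/c3.png',cv2.resize(s['img'][240:450,240:460,::-1],None,fx=2.8,fy=2.8,interpolation=cv2.INTER_CUBIC))
E
```

```text
time_s: 6.9
ee_pos: [0.5371, 0.2783, 0.3066]
tcp_rot: [-0.001, 0.314, 0.949, -0.0]
force: [-1.0, -0.9, 0.0]
opening: 0.006
t 6.9 pos [0.5371 0.2783 0.3066] tip z 0.1246 y heading 53.42 tilt [-0.08 -0.03] F [-1.  -0.9  0. ] open 0.006 j [ 0.13  0.41 -0.81  1.67  0.31  1.21  0.18]
```

View pics/c3.png

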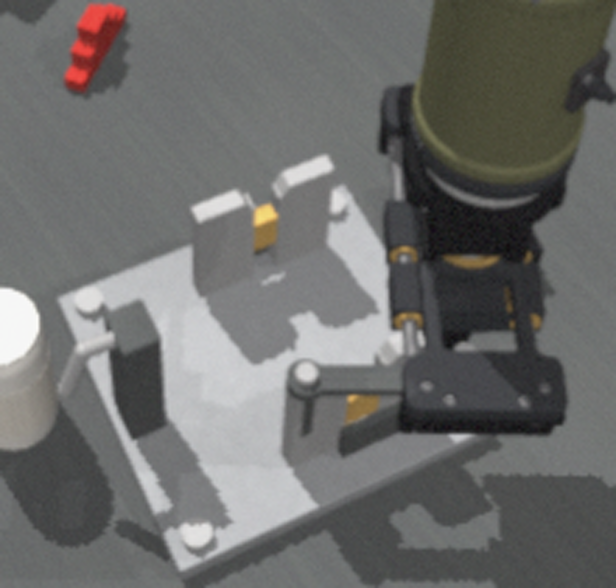

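View pics/c3t.png

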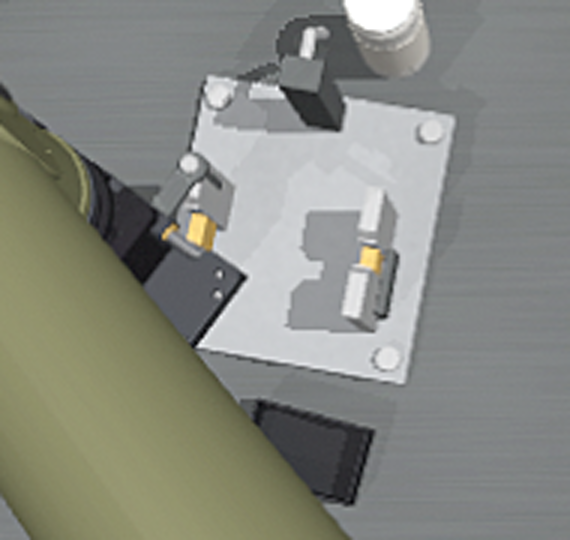

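```bash

python3 -m crank '[{"translation":[0.17,0.9,0],"delta_rot":[0,0,6],"claw":-1},{"translation":[0.17,0.9,0],"delta_rot":[0,0,6],"claw":-1},{"translation":[0.17,0.9,0],"delta_rot":[0,0,6],"claw":-1},{"translation":[0.17,0.9,0],"delta_rot":[0,0,6],"claw":-1},{"translation":[0.17,0.9,0],"delta_rot":[0,0,6],"claw":-1},{"translation":[0.17,0.9,0],"delta_rot":[0,0,6],"claw":-1},{"translation":[0.17,0.9,0],"delta_rot":[0,0,6],"claw":-1},{"translation":[0,0,0],"delta_rot":[0,0,0],"claw":-1}]'
python3 g.py
python3 - <<'E'
from h import *
s=bot.snapshot('scene'); 
cv2.imwrite('pics/c4.png',cv2.resize(s['img'][240:450,240:460,::-1],None,fx=2.8,fy=2.8,interpolation=cv2.INTER_CUBIC))
E
```

```text
time_s: 7.8
ee_pos: [0.5815, 0.3228, 0.3065]
tcp_rot: [0.0, 0.632, 0.775, 0.0]
force: [0.6, 0.6, -0.1]
opening: 0.004
t 7.8 pos [0.5815 0.3228 0.3065] tip z 0.1245 y heading 11.65 tilt [0.01 0.01] F [ 0.6  0.6 -0.1] open 0.004 j [-0.06  0.49 -0.65  1.51  0.31  1.24 -0.55]
```

View pics/c4.png

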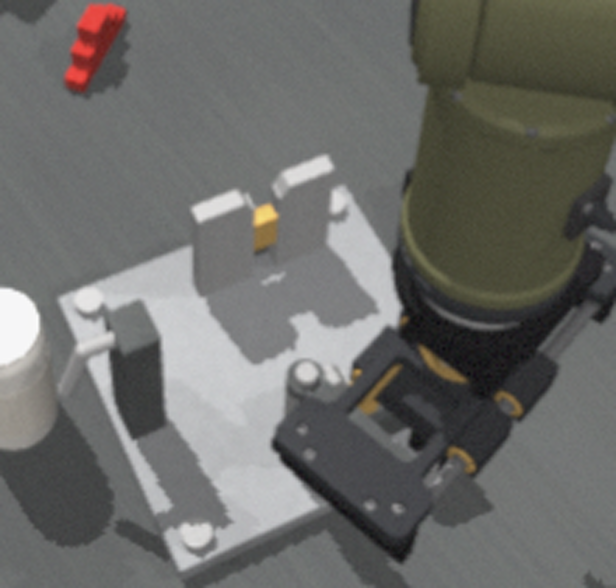

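```bash

python3 -m crank '[{"translation":[0.22,0.9,0],"delta_rot":[0,0,6],"claw":-1},{"translation":[0.22,0.9,0],"delta_rot":[0,0,6],"claw":-1},{"translation":[0.22,0.9,0],"delta_rot":[0,0,6],"claw":-1},{"translation":[0.22,0.9,0],"delta_rot":[0,0,6],"claw":-1},{"translation":[0.2,0.9,0],"delta_rot":[0,0,6],"claw":-1},{"translation":[0.2,0.9,0],"delta_rot":[0,0,6],"claw":-1},{"translation":[0.2,0.9,0],"delta_rot":[0,0,6],"claw":-1},{"translation":[0.2,0.9,0],"delta_rot":[0,0,6],"claw":-1}]'
python3 g.py
python3 -m crank '[{"translation":[0,-1,0],"delta_rot":[0,0,0],"claw":-1},{"translation":[0,-2,0],"delta_rot":[0,0,0],"claw":-1},{"translation":[0,0,-3],"delta_rot":[0,0,0],"claw":-1},{"translation":[0,0,-4],"delta_rot":[0,0,0],"claw":-1},{"translation":[0,0,-4],"delta_rot":[0,0,0],"claw":-1}]'
python3 g.py
python3 - <<'E'
from h import *
s=bot.snapshot('scene'); 
cv2.imwrite('pics/c5.png',cv2.resize(s['img'][240:450,240:460,::-1],None,fx=2.8,fy=2.8,interpolation=cv2.INTER_CUBIC))
E
```

```text
time_s: 8.65
ee_pos: [0.6519, 0.3274, 0.3065]
tcp_rot: [-0.0, 0.893, 0.451, -0.001]
force: [-1.5, 0.3, 0.4]
opening: 0.009
t 8.65 pos [0.6519 0.3274 0.3065] tip z 0.1245 y heading -36.42 tilt [-0.11  0.  ] F [-1.5  0.3  0.4] open 0.009 j [-0.19  0.59 -0.47  1.33  0.26  1.29 -1.3 ]
time_s: 9.15
ee_pos: [0.6254, 0.3473, 0.4177]
tcp_rot: [-0.001, 0.891, 0.454, -0.001]
force: [0.9, -0.1, -0.3]
opening: 0.006
t 9.15 pos [0.6254 0.3473 0.4177] tip z 0.2357 y heading -36.01 tilt [-0.11  0.02] F [ 0.9 -0.1 -0.3] open 0.006 j [-0.22  0.5  -0.49  1.23  0.23  1.47 -1.31]
```

View pics/c5.png

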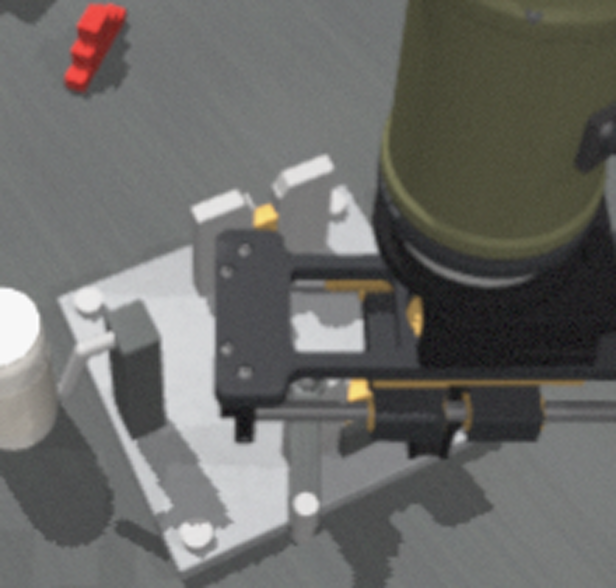

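```bash
python3 - <<'E'
from fit import *
print('pin',unproj(C,[240+305/2.8-.2,240+503/2.8],.144))
F=np.array([0.5575,0.1887,-0.192]); c,s=np.cos(F[2]),np.sin(F[2])
d=unproj(C,[240+305/2.8-.2,240+503/2.8],.144)[0][:2]-F[:2]; l=np.array([c*d[0]+s*d[1],-s*d[0]+c*d[1]])*1000; print(l, np.arctan2(l[1]-65,38-l[0]))
H=np.array([.539,-.225,-1.178])
for n,px,z in(('magnet',[366,227],.02),('offcut',[477,212],.06),('magR',[378,241],.03),('magTop',[356,213],.03),('offL',[462,222],.0)):
    d=unproj(T,px,z)[0][:2]-H[:2];c,s=np.cos(H[2]),np.sin(H[2]);print(n,np.array([c*d[0]+s*d[1],-s*d[0]+c*d[1]])*1000)
E
python3 g.py 0.539 -0.225 0.418 -67.5
```

```text
pin [[0.66067329 0.31180581 0.144     ]]
[ 77.78606933 140.53146904] 2.055612848781033
magnet [-115.18394839   35.26708006]
offcut [122.55511988 -35.84108721]
magR [-104.51697416   -5.92012318]
magTop [-124.61221935   72.92282934]
offL [102.55041537 -41.57145703]
t 9.2 pos [0.6262 0.3481 0.4269] tip z 0.2449 y heading -36.06 tilt [0.5  0.38] F [1.3 0.9 6. ] open 0.003 j [-0.22  0.5  -0.49  1.22  0.23  1.47 -1.31]
shift cm [-51.46  26.68   0.43] len 57.97
turn z deg 31.44 or -328.56 full rotvec [ 1.000e-02 -6.400e-01  3.144e+01]
```

```bash

python3 -m crank '[{"translation":[-4.3,2.2,0],"delta_rot":[0,0,0],"claw":1},{"translation":[-4.3,2.2,0],"delta_rot":[0,0,0],"claw":1},{"translation":[-4.3,2.2,0],"delta_rot":[0,0,0],"claw":1},{"translation":[-4.3,2.2,0],"delta_rot":[0,0,0],"claw":1},{"translation":[-4.3,2.2,0],"delta_rot":[0,0,0],"claw":1},{"translation":[-4.3,2.2,0],"delta_rot":[0,0,0],"claw":1},{"translation":[-4.3,2.2,0],"delta_rot":[0,0,0],"claw":1},{"translation":[-4.3,2.2,0],"delta_rot":[0,0,0],"claw":1}]'
python3 -m crank '[{"translation":[-4.3,2.2,0],"delta_rot":[0,0,0],"claw":1},{"translation":[-4.3,2.2,0],"delta_rot":[0,0,0],"claw":1},{"translation":[-4.3,2.2,0],"delta_rot":[0,0,0],"claw":1},{"translation":[0,0,0],"delta_rot":[0,0,8],"claw":1},{"translation":[0,0,0],"delta_rot":[0,0,8],"claw":1},{"translation":[0,0,0],"delta_rot":[0,0,8],"claw":1},{"translation":[0,0,0],"delta_rot":[0,0,7.5],"claw":1},{"translation":[0,0,0],"delta_rot":[0,0,0],"claw":1}]'
python3 g.py 0.539 -0.225 0.199 -67.5
python3 - <<'E'
from h import *
s=bot.snapshot('top'); save(s,'top6.png')
s=bot.snapshot('scene'); save(s,'scene6.png')
E
```

```text
time_s: 10.0
ee_pos: [0.5639, -0.0355, 0.4167]
tcp_rot: [0.0, 0.891, 0.453, 0.0]
force: [0.6, 0.2, -0.3]
opening: 0.646
time_s: 10.8
ee_pos: [0.5418, -0.1767, 0.4166]
tcp_rot: [-0.0, 0.981, 0.194, 0.0]
force: [-0.4, -0.2, 0.3]
opening: 0.997
t 10.8 pos [ 0.5418 -0.1767  0.4166] tip z 0.2346 y heading -67.65 tilt [-0.    0.03] F [-0.4 -0.2  0.3] open 0.997 j [ 0.46  0.15 -0.21  1.63  0.03  1.36 -0.94]
shift cm [-2.1   4.37 21.75] len 22.29
turn z deg -0.15 or 359.85 full rotvec [-0.03 -0.01 -0.15]
```

View pics/scene6.png

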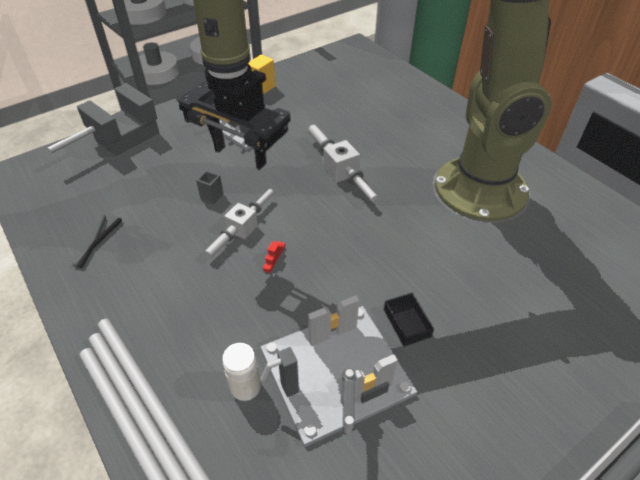

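View pics/top6.png

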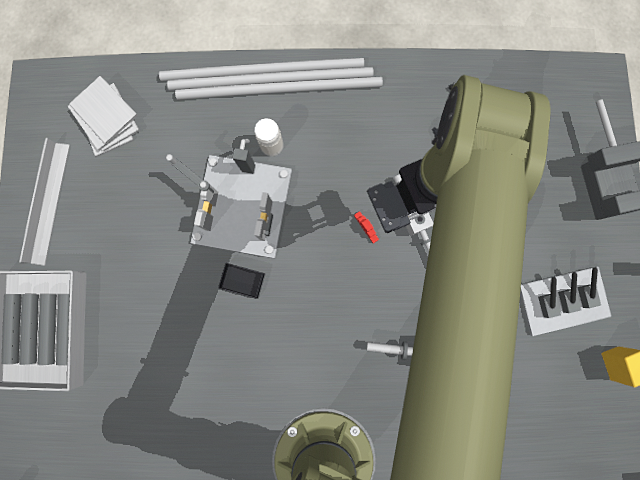

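```bash

python3 -m crank '[{"translation":[-2.1,4.4,0],"delta_rot":[0,0,0],"claw":1},{"translation":[0,0,4.4],"delta_rot":[0,0,0],"claw":1},{"translation":[0,0,4.4],"delta_rot":[0,0,0],"claw":1},{"translation":[0,0,4.4],"delta_rot":[0,0,0],"claw":1},{"translation":[0,0,4.0],"delta_rot":[0,0,0],"claw":1},{"translation":[0,0,0],"delta_rot":[0,0,0],"claw":1},{"translation":[0,0,0],"delta_rot":[0,0,0],"claw":1}]'
python3 g.py 0.539 -0.225 0.199 -67.5
python3 - <<'E'
from h import *
s=bot.snapshot('scene'); 
cv2.imwrite('pics/c7.png',cv2.resize(s['img'][110:290,150:350,::-1],None,fx=3,fy=3,interpolation=cv2.INTER_CUBIC))
E
```

```text
time_s: 11.6
ee_pos: [0.5394, -0.2273, 0.2452]
tcp_rot: [-0.0, 0.981, 0.193, -0.0]
force: [0.7, -0.4, 1.5]
opening: 1.001
t 11.6 pos [ 0.5394 -0.2273  0.2452] tip z 0.0632 y heading -67.79 tilt [-0.03  0.03] F [ 0.7 -0.4  1.5] open 1.001 j [ 0.5   0.32 -0.17  1.79  0.06  1.04 -0.88]
shift cm [ 0.05 -0.23  4.62] len 4.62
turn z deg -0.29 or 359.71 full rotvec [-0.04  0.01 -0.29]
```

View pics/c7.png

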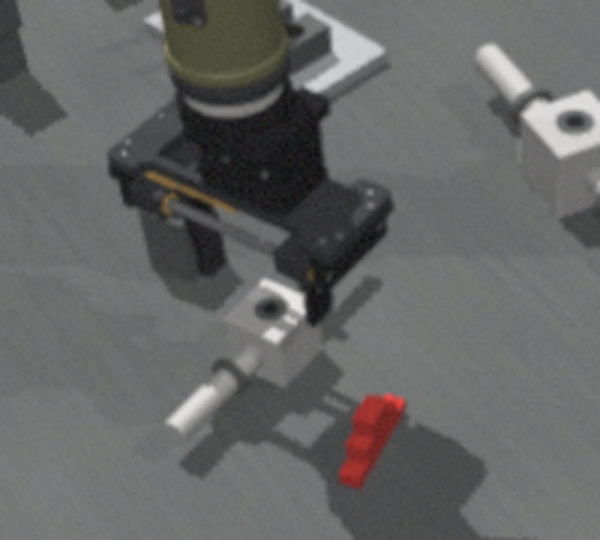

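```bash

python3 -m crank '[{"translation":[0,-0.2,2],"delta_rot":[0,0,0],"claw":1},{"translation":[0,0,1.5],"delta_rot":[0,0,0],"claw":1},{"translation":[0,0,1.1],"delta_rot":[0,0,0],"claw":1},{"translation":[0,0,0],"delta_rot":[0,0,0],"claw":1}]'
python3 g.py
python3 -m crank '[{"translation":[0,0,0],"delta_rot":[0,0,0],"claw":-1},{"translation":[0,0,0],"delta_rot":[0,0,0],"claw":-1},{"translation":[0,0,0],"delta_rot":[0,0,0],"claw":-1},{"translation":[0,0,0],"delta_rot":[0,0,0],"claw":-1},{"translation":[0,0,0],"delta_rot":[0,0,0],"claw":-1},{"translation":[0,0,0],"delta_rot":[0,0,0],"claw":-1},{"translation":[0,0,0],"delta_rot":[0,0,0],"claw":-1},{"translation":[0,0,0],"delta_rot":[0,0,0],"claw":-1}]'
python3 g.py
python3 - <<'E'
from h import *
s=bot.snapshot('scene'); 
cv2.imwrite('pics/c8.png',cv2.resize(s['img'][110:290,150:350,::-1],None,fx=3,fy=3,interpolation=cv2.INTER_CUBIC))
E
```

```text
time_s: 12.05
ee_pos: [0.5381, -0.2259, 0.1979]
tcp_rot: [-0.0, 0.981, 0.192, -0.001]
force: [-0.2, -0.2, 0.2]
opening: 1.002
t 12.05 pos [ 0.5381 -0.2259  0.1979] tip z 0.0159 y heading -67.91 tilt [-0.1   0.03] F [-0.2 -0.2  0.2] open 1.002 j [ 0.49  0.37 -0.17  1.83  0.07  0.95 -0.89]
time_s: 12.85
ee_pos: [0.5381, -0.2243, 0.1989]
tcp_rot: [-0.002, 0.981, 0.192, -0.001]
force: [-2.7, 3.9, 4.0]
opening: 0.577
t 12.85 pos [ 0.5381 -0.2243  0.1989] tip z 0.0169 y heading -67.87 tilt [-0.13  0.16] F [-2.7  3.9  4. ] open 0.577 j [ 0.49  0.37 -0.17  1.83  0.07  0.95 -0.89]
```

View pics/c8.png

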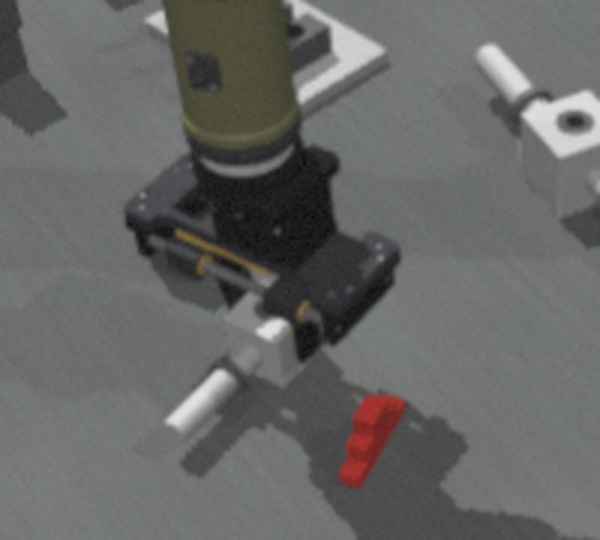

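```bash

python3 -m crank '[{"translation":[0,0,-1],"delta_rot":[0,0,0],"claw":-1},{"translation":[0,0,-3],"delta_rot":[0,0,0],"claw":-1},{"translation":[0,0,-4],"delta_rot":[0,0,0],"claw":-1},{"translation":[0,0,-4],"delta_rot":[0,0,0],"claw":-1},{"translation":[0,0,-4],"delta_rot":[0,0,0],"claw":-1},{"translation":[0,0,-4],"delta_rot":[0,0,0],"claw":-1}]'
python3 g.py 0.5575 0.1887 0.40 -11
cat > refine.py <<'E'
E
python3 - <<'E'
from h import *
import pickle
s=bot.snapshot('scene'); save(s,'scene9.png'); pickle.dump(s,open('S9.pkl','wb'))
cv2.imwrite('pics/c9.png',cv2.resize(s['img'][290:450,250:430,::-1],None,fx=4,fy=3.7,interpolation=cv2.INTER_CUBIC)[:600])
cv2.imwrite('pics/c9b.png',cv2.resize(s['img'][60:300,150:370,::-1],None,fx=2.5,fy=2.5,interpolation=cv2.INTER_CUBIC)[:600])
E
```

```text
time_s: 13.5
ee_pos: [0.5377, -0.2263, 0.3997]
tcp_rot: [-0.0, 0.982, 0.191, -0.001]
force: [1.0, 0.0, -5.6]
opening: 0.569
t 13.5 pos [ 0.5377 -0.2263  0.3997] tip z 0.2177 y heading -67.96 tilt [-0.08 -0.01] F [ 1.   0.  -5.6] open 0.569 j [ 0.5   0.19 -0.17  1.63  0.03  1.33 -0.86]
shift cm [ 17.41 -37.72  -0.04] len 41.54
turn z deg -56.96 or 303.04 full rotvec [ -0.06   0.06 -56.96]
```

View pics/c9.png

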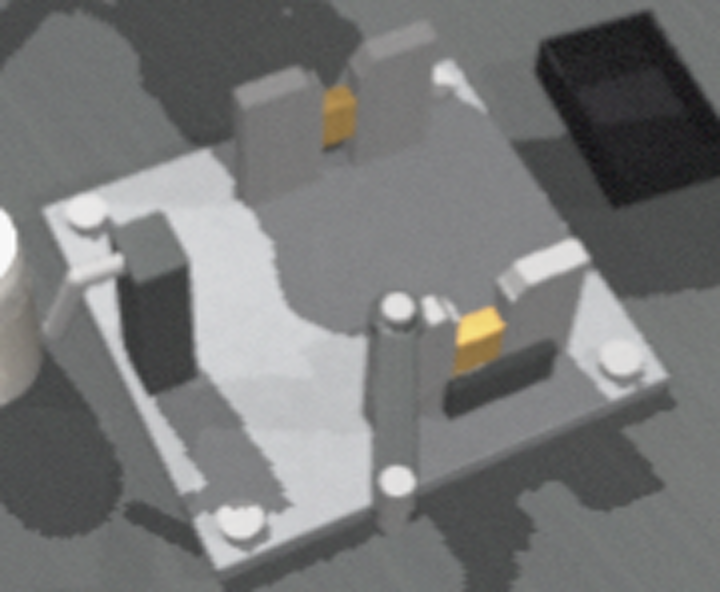

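View pics/c9b.png

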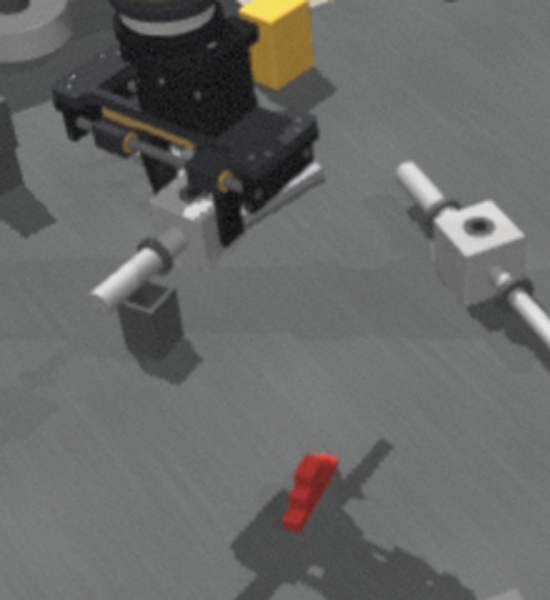

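```bash
python3 - <<'E'
import cv2
t=cv2.imread('pics/top6.png'); cv2.imwrite('pics/c6t.png',cv2.resize(t[145:265,180:300],None,fx=5,fy=5,interpolation=cv2.INTER_CUBIC))
E
cat > fit2.py <<'E'
from fit import *
S9=pickle.load(open('S9.pkl','rb'))
Xs=np.array([[132,-100,15],[132,100,15],[-82,100,15],[-82,-100,15],[-54,59,105],[-54,71,105],[-18.5,71,105],[-18.5,59,105],[-15.5,-71,105],[-54,-71,105],[-54,-59,105],[-15.5,-59,105],[54,-71,105],[15.5,-71,105],[54,-59,105]])
us=np.array([[43,208],[217,567],[667,378],[447,62],[578,240],[588,258],[512,298],[500,272],[353,55],[428,22],[437,38],[360,72],[233,90],[303,67],[240,105]])/[4,3.7]+[250,290]-.4
def r(p,sh=(0,0)): return proj(S9,tf(p,Xs))-us
o=least_squares(lambda p:r(p).ravel(),[.557,.189,-.19],x_scale=[.01,.01,.1],loss='soft_l1')
print(o.x.round(4)); print(r(o.x).round(1).tolist())
E
python3 fit2.py
```

```text
[ 0.5618  0.1882 -0.2022]
[[-2.2, -0.4], [-3.5, 1.7], [-1.8, 1.7], [-0.1, -0.2], [0.4, -0.5], [1.6, 0.7], [1.2, -2.0], [0.7, -1.1], [0.6, -2.4], [1.4, -0.8], [2.2, -0.1], [1.9, -1.8], [-5.7, 1.7], [-2.9, 0.4], [-4.7, 3.1]]
```

View pics/c6t.png

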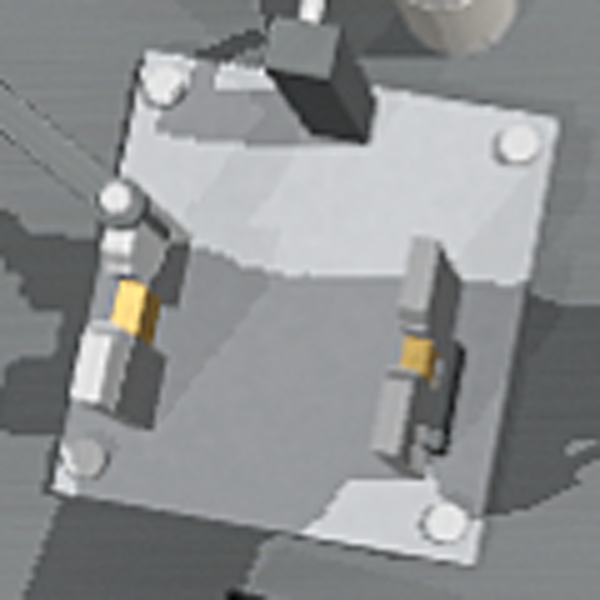

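```bash
cat >> fit2.py <<'E'
Xt=Xs[:12].tolist()+[[54,-71,105],[54,-59,105],[15.5,-71,105],[15.5,-59,105]]
ut=np.array([[560,122],[146,52],[52,490],[475,566],[108,410],[70,397],[88,332],[125,340],[422,382],[405,462],[373,452],[386,377],[440,242],[412,238],[432,325],[398,318]])/5+[180,145]-.4
n=4
for nm,s,X,u in(('scene',S9,Xs,us),('top',T,np.array(Xt),ut)):
    f=lambda p,i:(proj(s,tf(p,X[i]))-u[i]).ravel()
    for lab,i in(('plate',slice(0,4)),('cheeks',slice(4,None)),('all',slice(None))):
        o=least_squares(f,[.557,.189,-.19],x_scale=[.01,.01,.1],args=(i,))
        print(nm,lab,o.x.round(4),'rms',np.sqrt(np.mean(o.fun**2)).round(2)); 
    p=least_squares(f,[.557,.189,-.19],x_scale=[.01,.01,.1],args=(slice(0,4),)).x
    print((proj(s,tf(p,X))-u).round(1).tolist())
E
python3 fit2.py|tail -8
```

```text
scene plate [ 0.558   0.1886 -0.1898] rms 0.69
scene cheeks [ 0.5619  0.1883 -0.2229] rms 2.11
scene all [ 0.5607  0.1887 -0.2021] rms 2.04
[[-0.7, -0.4], [-0.3, 1.1], [0.3, -0.1], [0.7, -1.2], [2.5, -2.1], [3.8, -1.0], [3.6, -3.4], [3.0, -2.5], [2.0, -3.2], [2.6, -1.8], [3.5, -1.1], [3.3, -2.7], [-4.1, 1.3], [-1.4, -0.3], [-3.0, 2.5]]
top plate [ 0.5581  0.1892 -0.1884] rms 0.21
top cheeks [ 0.5587  0.1871 -0.2093] rms 1.76
top all [ 0.5584  0.1878 -0.1963] rms 1.58
[[-0.0, -0.3], [0.1, -0.3], [0.0, 0.3], [-0.1, 0.2], [-2.4, 2.0], [-0.3, 3.6], [-0.4, 0.4], [-2.4, -0.3], [-1.8, 0.4], [-1.9, 2.2], [-1.1, 3.2], [-0.2, 0.5], [0.8, -3.3], [0.9, -3.4], [-1.0, -2.4], [0.2, -1.9]]
```

```bash
python3 - <<'E'
from fit2 import *
u=np.array([[101,296]])/2.5+[150,60]-.3
u2=np.array([[319,171]])/2.5+[150,60]-.3
p=np.array([.5377,-.2263]); z=.3997-.1734; a=np.radians(-67.96+90); d=np.array([np.cos(a),np.sin(a)]); n=np.array([-d[1],d[0]])
for q,sg in((u,1),(u2,-1)):
    w=unproj(S9,q,z)[0][:2]-p; print('along',w@d,'across',w@n)
E
python3 - <<'E'
import cv2
s=cv2.imread('pics/scene9.png'); cv2.imwrite('pics/c9c.png',cv2.resize(s[105:195,175:300],None,fx=6,fy=6,interpolation=cv2.INTER_CUBIC))
E
```

```text
[ 0.5618  0.1882 -0.2022]
[[-2.2, -0.4], [-3.5, 1.7], [-1.8, 1.7], [-0.1, -0.2], [0.4, -0.5], [1.6, 0.7], [1.2, -2.0], [0.7, -1.1], [0.6, -2.4], [1.4, -0.8], [2.2, -0.1], [1.9, -1.8], [-5.7, 1.7], [-2.9, 0.4], [-4.7, 3.1]]
scene plate [ 0.558   0.1886 -0.1898] rms 0.69
scene cheeks [ 0.5619  0.1883 -0.2229] rms 2.11
scene all [ 0.5607  0.1887 -0.2021] rms 2.04
[[-0.7, -0.4], [-0.3, 1.1], [0.3, -0.1], [0.7, -1.2], [2.5, -2.1], [3.8, -1.0], [3.6, -3.4], [3.0, -2.5], [2.0, -3.2], [2.6, -1.8], [3.5, -1.1], [3.3, -2.7], [-4.1, 1.3], [-1.4, -0.3], [-3.0, 2.5]]
top plate [ 0.5581  0.1892 -0.1884] rms 0.21
top cheeks [ 0.5587  0.1871 -0.2093] rms 1.76
top all [ 0.5584  0.1878 -0.1963] rms 1.58
[[-0.0, -0.3], [0.1, -0.3], [0.0, 0.3], [-0.1, 0.2], [-2.4, 2.0], [-0.3, 3.6], [-0.4, 0.4], [-2.4, -0.3], [-1.8, 0.4], [-1.9, 2.2], [-1.1, 3.2], [-0.2, 0.5], [0.8, -3.3], [0.9, -3.4], [-1.0, -2.4], [0.2, -1.9]]
along 0.10886405505610734 across -0.004918720042278753
along -0.10123120743897183 across 0.041885737924398425
```

View pics/c9c.png

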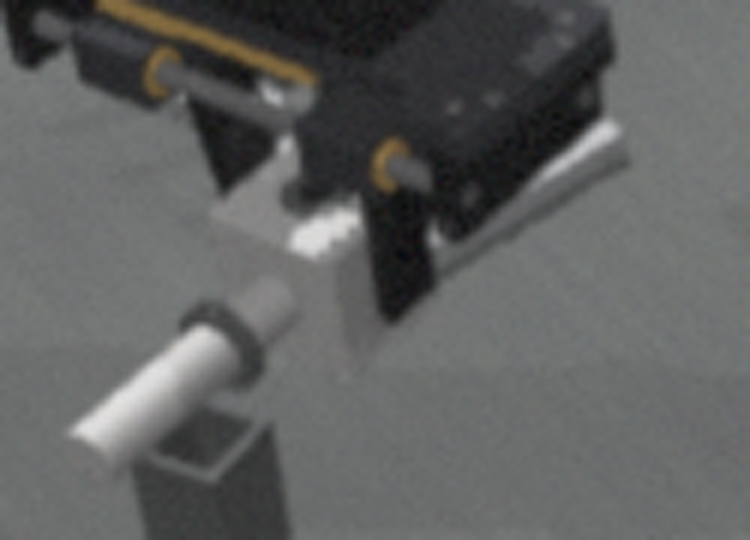

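```bash

python3 -m crank '[{"translation":[1.9,-4.2,0],"delta_rot":[0,0,0],"claw":-1},{"translation":[1.9,-4.2,0],"delta_rot":[0,0,0],"claw":-1},{"translation":[1.9,-4.2,0],"delta_rot":[0,0,0],"claw":-1},{"translation":[1.9,-4.2,0],"delta_rot":[0,0,0],"claw":-1},{"translation":[1.9,-4.2,0],"delta_rot":[0,0,0],"claw":-1},{"translation":[1.9,-4.2,0],"delta_rot":[0,0,0],"claw":-1},{"translation":[1.9,-4.2,0],"delta_rot":[0,0,0],"claw":-1},{"translation":[1.9,-4.2,0],"delta_rot":[0,0,0],"claw":-1}]'
python3 -m crank '[{"translation":[1.9,-4.2,0],"delta_rot":[0,0,-8],"claw":-1},{"translation":[0,0,0],"delta_rot":[0,0,-8],"claw":-1},{"translation":[0,0,0],"delta_rot":[0,0,-8],"claw":-1},{"translation":[0,0,0],"delta_rot":[0,0,-8],"claw":-1},{"translation":[0,0,0],"delta_rot":[0,0,-8],"claw":-1},{"translation":[0,0,0],"delta_rot":[0,0,-8],"claw":-1},{"translation":[0,0,0],"delta_rot":[0,0,-8],"claw":-1},{"translation":[0,0,0],"delta_rot":[0,0,-1],"claw":-1}]'
python3 -m crank '[{"translation":[0,0,0],"delta_rot":[0,0,0],"claw":-1},{"translation":[0,0,0],"delta_rot":[0,0,0],"claw":-1}]'
python3 g.py 0.558 0.189 0.30 -10.83
```

```text
time_s: 14.35
ee_pos: [0.5526, 0.1437, 0.3978]
tcp_rot: [0.0, 0.982, 0.191, -0.0]
force: [1.6, -0.2, -5.5]
opening: 0.575
time_s: 15.15
ee_pos: [0.5548, 0.1879, 0.3976]
tcp_rot: [-0.0, 0.771, 0.637, -0.001]
force: [-0.4, -0.3, -5.2]
opening: 0.577
time_s: 15.35
ee_pos: [0.5549, 0.1883, 0.3983]
tcp_rot: [0.0, 0.772, 0.636, -0.0]
force: [-0.8, -0.6, -6.4]
opening: 0.573
t 15.35 pos [0.5549 0.1883 0.3983] tip z 0.2163 y heading -11.08 tilt [-0.02 -0.02] F [-0.8 -0.6 -6.4] open 0.573 j [ 0.12  0.23 -0.58  1.61  0.13  1.34 -0.67]
shift cm [0.13 0.29 9.83] len 9.84
turn z deg -0.25 or 359.75 full rotvec [-0.02  0.03 -0.25]
```

```bash

python3 -m crank '[{"translation":[0.13,0.3,2.5],"delta_rot":[0,0,-0.25],"claw":-1},{"translation":[0,0,2.5],"delta_rot":[0,0,0],"claw":-1},{"translation":[0,0,2.5],"delta_rot":[0,0,0],"claw":-1},{"translation":[0,0,2.3],"delta_rot":[0,0,0],"claw":-1},{"translation":[0,0,0],"delta_rot":[0,0,0],"claw":-1},{"translation":[0,0,0],"delta_rot":[0,0,0],"claw":-1}]'
python3 g.py 0.558 0.189 0.30 -10.83
python3 - <<'E'
from h import *
import pickle
s=bot.snapshot('scene'); save(s,'scene10.png'); t=bot.snapshot('top'); save(t,'top10.png'); pickle.dump((s,t),open('S10.pkl','wb'))
cv2.imwrite('pics/c10.png',cv2.resize(s['img'][290:440,250:430,::-1],None,fx=4,fy=4,interpolation=cv2.INTER_CUBIC)[:600])
cv2.imwrite('pics/c10t.png',cv2.resize(t['img'][130:280,150:330,::-1],None,fx=4,fy=4,interpolation=cv2.INTER_CUBIC)[:600])
E
```

```text
time_s: 15.95
ee_pos: [0.5582, 0.1892, 0.3009]
tcp_rot: [-0.0, 0.77, 0.638, -0.0]
force: [0.3, -0.1, -5.7]
opening: 0.569
t 15.95 pos [0.5582 0.1892 0.3009] tip z 0.1189 y heading -10.73 tilt [-0.02 -0.  ] F [ 0.3 -0.1 -5.7] open 0.569 j [ 0.11  0.32 -0.57  1.72  0.18  1.16 -0.7 ]
shift cm [-0.03 -0.02  0.09] len 0.1
turn z deg 0.1 or -359.9 full rotvec [-0.02  0.01  0.1 ]
```

View pics/c10.png

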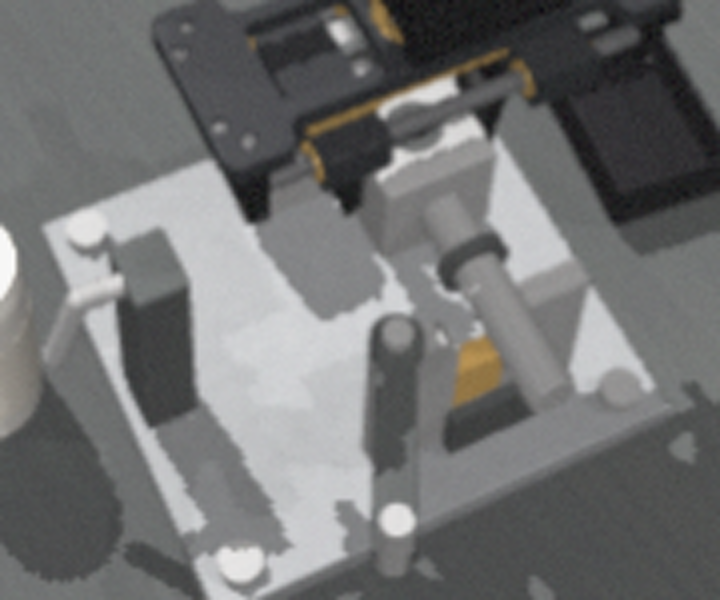

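View pics/c10t.png

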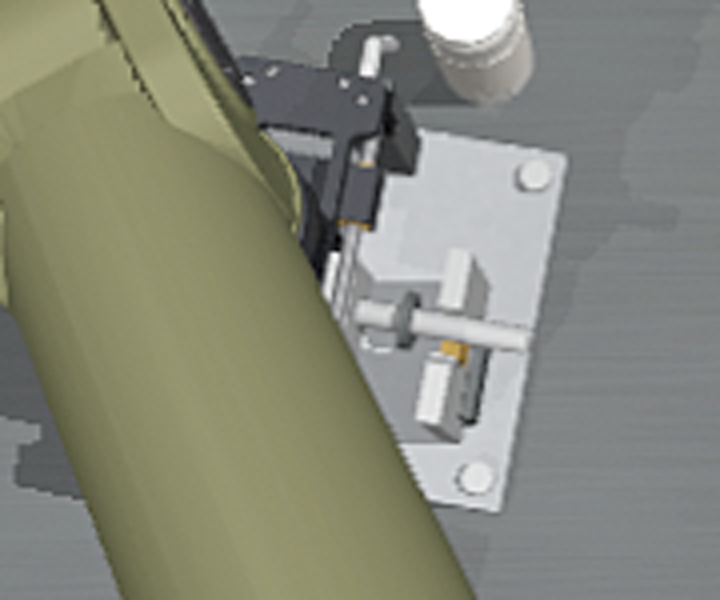

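```bash
cat > chk.py <<'E'
from h import *
F=np.array([.558,.189,-.189])
def fx(P): # world->fixture mm
    d=np.atleast_2d(P)[:,:2]-F[:2]; c,s=np.cos(F[2]),np.sin(F[2])
    return np.c_[c*d[:,0]+s*d[:,1],-s*d[:,0]+c*d[:,1]]*1000
E
python3 - <<'E'
from chk import *; import pickle
s,t=pickle.load(open('S10.pkl','rb'))
print('top thin tip, mid, collar',fx(unproj(t,np.array([[529,338],[470,330],[404,319]])/4+[149.6,129.6],.1275)).round(1).tolist())
print('scene thick tip, mid, collar, hub', fx(unproj(s,np.array([[555,396],[515,332],[474,263],[440,212]])/4+[249.6,289.6],.1275)).round(1).tolist())
print('saddle narrow top (z78)',fx(unproj(t,np.array([[455,351]])/4+[149.6,129.6],.078)))
print('TCP',fx(bot.get_state()['ee_pos']))
E
```

```text
top thin tip, mid, collar [[3.8, -111.7], [2.6, -80.9], [2.3, -46.0]]
scene thick tip, mid, collar, hub [[-2.1, 116.5], [-1.5, 87.0], [-1.5, 54.2], [-0.2, 28.2]]
saddle narrow top (z78) [[ -2.45621516 -67.08364887]]
TCP [[0.65668626 0.77351478]]
```

```bash
python3 - <<'E'
from chk import *; import pickle
S=pickle.load(open('S0.pkl','rb')); t=S['top']
im=cv2.imread('pics/top6.png')
cv2.imwrite('pics/z1.png',np.hstack([cv2.resize(im[188:238,190:222],None,fx=12,fy=12,interpolation=cv2.INTER_CUBIC),cv2.resize(im[188:238,250:282],None,fx=12,fy=12,interpolation=cv2.INTER_CUBIC)]))
s9=cv2.imread('pics/scene9.png')
cv2.imwrite('pics/z2.png',np.hstack([cv2.resize(s9[345:405,350:400],None,fx=8,fy=8,interpolation=cv2.INTER_CUBIC),cv2.resize(s9[290:350,305:355],None,fx=8,fy=8,interpolation=cv2.INTER_CUBIC)]))
E
```

```text
(no output)
```

View pics/z1.png

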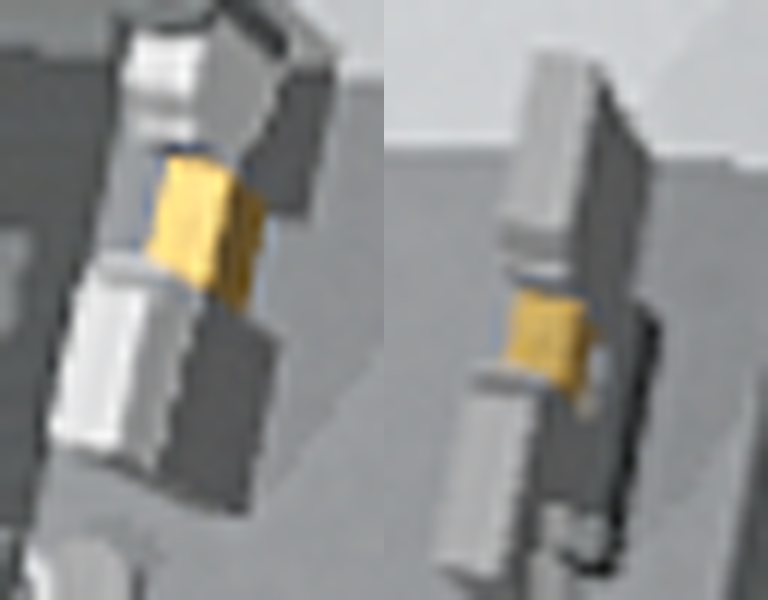

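View pics/z2.png

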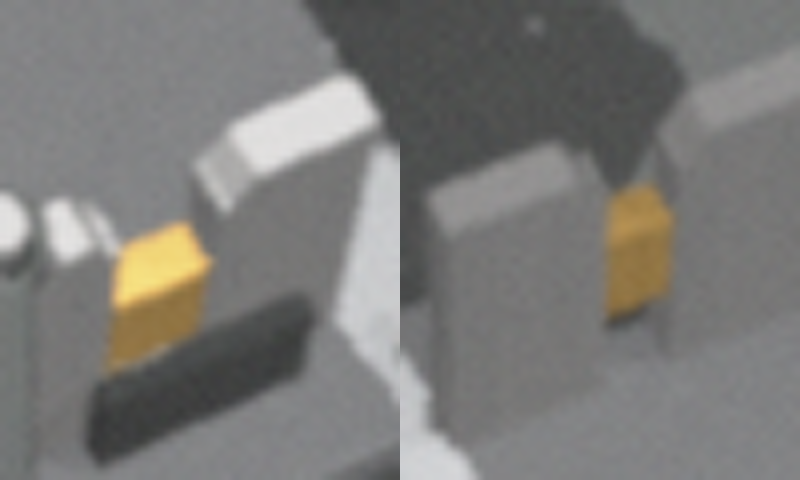

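```bash
python3 - <<'E'
from chk import *; import pickle
t=pickle.load(open('S0.pkl','rb'))['top']; s=pickle.load(open('S9.pkl','rb'))
print('top slots wide, narrow',fx(unproj(t,np.array([[201.67,203.4],[261.33,213.5]])-.45,.105)).round(1).tolist())
print('scene slots',fx(unproj(s,np.array([[370.25,368.3],[333.9,306.75]])-.45,.105)).round(1).tolist())
E
```

```text
top slots wide, narrow [[1.1, 65.5], [1.8, -64.6]]
scene slots [[-0.8, 64.6], [-0.5, -66.5]]
```

```bash

python3 -m crank '[{"translation":[-0.23,0,0],"delta_rot":[0,0,0.6],"claw":-1},{"translation":[0,0,0.8],"delta_rot":[0,0,0],"claw":-1},{"translation":[0,0,0.8],"delta_rot":[0,0,0],"claw":-1},{"translation":[0,0,0.6],"delta_rot":[0,0,0],"claw":-1},{"translation":[0,0,0],"delta_rot":[0,0,0],"claw":-1},{"translation":[0,0,0],"delta_rot":[0,0,0],"claw":-1}]'
python3 g.py 0.558 0.189 0.2584 -10.83
python3 - <<'E'
from h import *
import pickle
s=bot.snapshot('scene'); save(s,'scene11.png'); t=bot.snapshot('top'); save(t,'top11.png'); pickle.dump((s,t),open('S11.pkl','wb'))
a=cv2.resize(s['img'][325:405,330:410,::-1],None,fx=5,fy=5,interpolation=cv2.INTER_CUBIC)
b=cv2.resize(t['img'][180:260,230:310,::-1],None,fx=5,fy=5,interpolation=cv2.INTER_CUBIC)
cv2.imwrite('pics/c11.png',np.hstack([a,b]))
E
```

```text
time_s: 16.65
ee_pos: [0.5576, 0.187, 0.2783]
tcp_rot: [-0.0, 0.773, 0.634, -0.0]
force: [0.4, 0.0, -4.8]
opening: 0.57
t 16.65 pos [0.5576 0.187  0.2783] tip z 0.0963 y heading -11.28 tilt [-0.05 -0.01] F [ 0.4  0.  -4.8] open 0.57 j [ 0.1   0.34 -0.56  1.74  0.2   1.12 -0.71]
shift cm [0.2  0.   1.99] len 2.0
turn z deg -0.45 or 359.55 full rotvec [-0.05  0.02 -0.45]
```

View pics/c11.png

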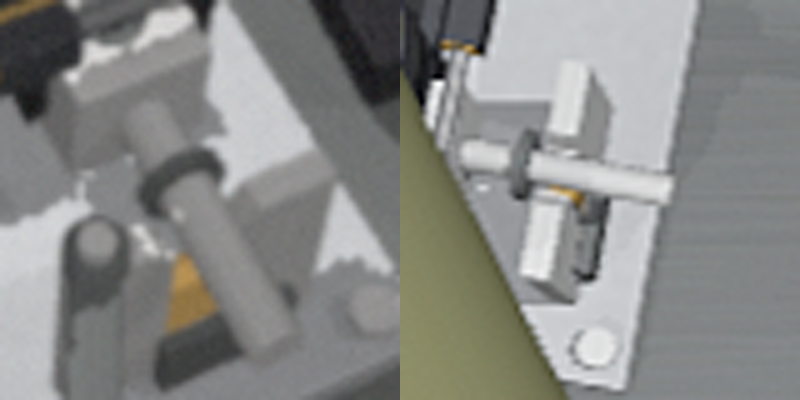

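```bash

python3 -m crank '[{"translation":[0,0,0.5],"delta_rot":[0,0,0],"claw":-1},{"translation":[0,0,0.5],"delta_rot":[0,0,0],"claw":-1},{"translation":[0,0,0],"delta_rot":[0,0,0],"claw":-1},{"translation":[0,0,0],"delta_rot":[0,0,0],"claw":-1}]'
python3 g.py
python3 -m crank '[{"translation":[0,0,0.4],"delta_rot":[0,0,0],"claw":-1},{"translation":[0,0,0],"delta_rot":[0,0,0],"claw":-1},{"translation":[0,0,0],"delta_rot":[0,0,0],"claw":-1}]'
python3 g.py
python3 - <<'E'
from h import *
import pickle
s=bot.snapshot('scene'); save(s,'scene12.png'); t=bot.snapshot('top'); save(t,'top12.png'); pickle.dump((s,t),open('S12.pkl','wb'))
a=cv2.resize(s['img'][325:405,330:410,::-1],None,fx=5,fy=5,interpolation=cv2.INTER_CUBIC)
b=cv2.resize(t['img'][180:260,230:310,::-1],None,fx=5,fy=5,interpolation=cv2.INTER_CUBIC)
cv2.imwrite('pics/c12.png',np.hstack([a,b]))
E
```

```text
time_s: 17.15
ee_pos: [0.5576, 0.1869, 0.2684]
tcp_rot: [-0.0, 0.773, 0.634, -0.0]
force: [-0.1, -0.6, -5.6]
opening: 0.571
t 17.15 pos [0.5576 0.1869 0.2684] tip z 0.0864 y heading -11.28 tilt [-0.04 -0.01] F [-0.1 -0.6 -5.6] open 0.571 j [ 0.1   0.35 -0.56  1.75  0.2   1.1  -0.72]
time_s: 17.45
ee_pos: [0.5576, 0.1869, 0.2646]
tcp_rot: [-0.0, 0.773, 0.634, -0.0]
force: [0.3, 0.3, -5.8]
opening: 0.576
t 17.45 pos [0.5576 0.1869 0.2646] tip z 0.0826 y heading -11.28 tilt [-0.02 -0.01] F [ 0.3  0.3 -5.8] open 0.576 j [ 0.1   0.35 -0.56  1.75  0.21  1.09 -0.72]
```

View pics/c12.png

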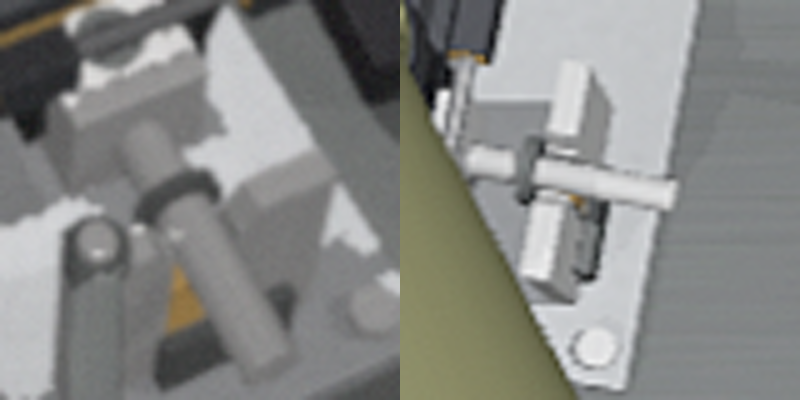

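```bash

python3 -m crank '[{"translation":[0,0,0.3],"delta_rot":[0,0,0],"claw":-1},{"translation":[0,0,0],"delta_rot":[0,0,0],"claw":-1},{"translation":[0,0,0],"delta_rot":[0,0,0],"claw":-1}]'
python3 -m crank '[{"translation":[0,0,0.15],"delta_rot":[0,0,0],"claw":-1},{"translation":[0,0,0],"delta_rot":[0,0,0],"claw":-1},{"translation":[0,0,0],"delta_rot":[0,0,0],"claw":-1}]'
python3 -m crank '[{"translation":[0,0,0.1],"delta_rot":[0,0,0],"claw":-1},{"translation":[0,0,0],"delta_rot":[0,0,0],"claw":-1},{"translation":[0,0,0],"delta_rot":[0,0,0],"claw":-1}]'
```

```text
time_s: 17.85
ee_pos: [0.5576, 0.187, 0.2616]
tcp_rot: [-0.0, 0.773, 0.634, -0.0]
force: [0.9, 1.2, -5.5]
opening: 0.573
time_s: 18.15
ee_pos: [0.5577, 0.187, 0.2602]
tcp_rot: [0.0, 0.773, 0.634, -0.0]
force: [0.5, -0.1, -5.4]
opening: 0.574
time_s: 18.45
ee_pos: [0.5577, 0.187, 0.2592]
tcp_rot: [0.0, 0.773, 0.634, -0.0]
force: [0.2, 0.2, -5.6]
opening: 0.573
```

```bash

python3 -m crank '[{"translation":[0,0,0.05],"delta_rot":[0,0,0],"claw":-1},{"translation":[0,0,0],"delta_rot":[0,0,0],"claw":-1}]'
python3 -m crank '[{"translation":[0,0,0.05],"delta_rot":[0,0,0],"claw":-1},{"translation":[0,0,0],"delta_rot":[0,0,0],"claw":-1}]'
python3 -m crank '[{"translation":[0,0,0.03],"delta_rot":[0,0,0],"claw":-1},{"translation":[0,0,0],"delta_rot":[0,0,0],"claw":-1}]'
```

```text
time_s: 18.65
ee_pos: [0.5577, 0.187, 0.2587]
tcp_rot: [0.0, 0.773, 0.634, -0.0]
force: [-0.5, 0.8, -6.5]
opening: 0.569
time_s: 18.85
ee_pos: [0.5576, 0.187, 0.2581]
tcp_rot: [-0.0, 0.773, 0.634, -0.0]
force: [1.5, 0.3, -6.0]
opening: 0.574
time_s: 19.05
ee_pos: [0.5577, 0.187, 0.2579]
tcp_rot: [-0.0, 0.773, 0.634, -0.0]
force: [0.1, -0.3, -4.8]
opening: 0.571
```

```bash

python3 -m crank '[{"translation":[0,0,0.03],"delta_rot":[0,0,0],"claw":-1},{"translation":[0,0,0],"delta_rot":[0,0,0],"claw":-1}]'|grep -E "ee_pos|force"
python3 -m crank '[{"translation":[0,0,0],"delta_rot":[0,0,0],"claw":-1}]'|grep -E "ee_pos|force"
python3 -m crank '[{"translation":[0,0,0.03],"delta_rot":[0,0,0],"claw":-1},{"translation":[0,0,0],"delta_rot":[0,0,0],"claw":-1}]'|grep -E "ee_pos|force"
```

```text
ee_pos: [0.5577, 0.187, 0.2576]
force: [-0.1, -0.3, -4.7]
ee_pos: [0.5577, 0.187, 0.2576]
force: [0.6, 0.3, -5.8]
ee_pos: [0.5577, 0.1869, 0.2573]
force: [0.6, -0.5, -6.0]
```

```bash

python3 - <<'E'
from h import *
import pickle
s=bot.snapshot('scene'); t=bot.snapshot('top'); pickle.dump((s,t),open('S13.pkl','wb'))
a=cv2.resize(s['img'][325:405,330:410,::-1],None,fx=5,fy=5,interpolation=cv2.INTER_CUBIC)
b=cv2.resize(t['img'][180:260,230:310,::-1],None,fx=5,fy=5,interpolation=cv2.INTER_CUBIC)
cv2.imwrite('pics/c13.png',np.hstack([a,b]))
E
python3 g.py
```

```text
t 19.65 pos [0.5577 0.187  0.2573] tip z 0.0753 y heading -11.28 tilt [-0.   -0.01] F [ 0.7 -0.5 -6.2] open 0.573 j [ 0.1   0.36 -0.55  1.76  0.21  1.08 -0.73]
```

View pics/c13.png

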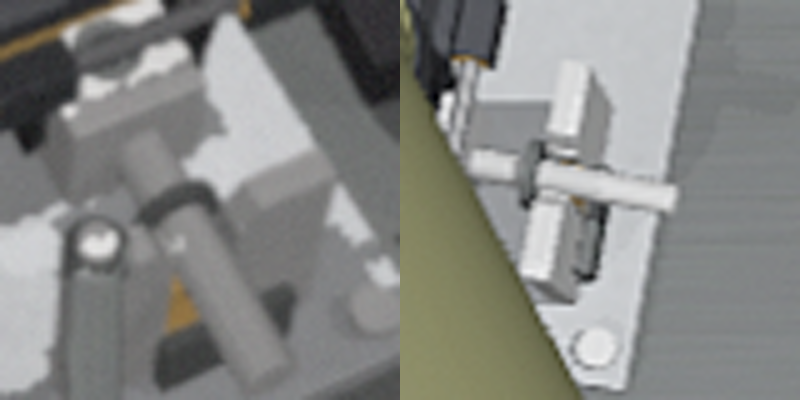

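```bash

python3 -m crank '[{"translation":[0,0,0.04],"delta_rot":[0,0,0],"claw":-1},{"translation":[0,0,0],"delta_rot":[0,0,0],"claw":-1}]'|grep -E "ee_pos|force"
python3 -m crank '[{"translation":[0,0,0.04],"delta_rot":[0,0,0],"claw":-1},{"translation":[0,0,0],"delta_rot":[0,0,0],"claw":-1}]'|grep -E "ee_pos|force"
```

```text
ee_pos: [0.5576, 0.187, 0.2568]
force: [-0.1, -0.1, -4.6]
ee_pos: [0.5577, 0.187, 0.2564]
force: [-1.4, -0.4, -5.3]
```

```bash

python3 -m crank '[{"translation":[0,0,0.04],"delta_rot":[0,0,0],"claw":-1},{"translation":[0,0,0],"delta_rot":[0,0,0],"claw":-1}]'|grep -E "ee_pos|force"
```

```text
ee_pos: [0.5577, 0.187, 0.2561]
force: [-0.7, 0.7, -5.6]
```

```bash

python3 -m crank '[{"translation":[0,0,0.04],"delta_rot":[0,0,0],"claw":-1},{"translation":[0,0,0],"delta_rot":[0,0,0],"claw":-1}]'|grep -E "ee_pos|force"
python3 - <<'E'
from h import *; import pickle
from chk import *
s,t=pickle.load(open('S13.pkl','rb'))
# thin tip in top, thick tip in scene, expected at several axis heights
def w(x,y,z):
    c,s_=np.cos(F[2]),np.sin(F[2]); return [F[0]+(c*x-s_*y)/1000,F[1]+(s_*x+c*y)/1000,z/1000]
for z in (80,83,86,89):
    print(z,'scene thick tip',((proj(s,w(0,115,z))[0]+.4-[330,325])*5).round(),'hub top edge mid y=25',((proj(s,w(0,25,z+25))[0]+.4-[330,325])*5).round(),'top thin tip',((proj(t,w(0,-115,z))[0]+.4-[230,180])*5+[400,0]).round())
E
```

```text
ee_pos: [0.5577, 0.187, 0.2559]
force: [0.1, 0.1, -4.4]
80 scene thick tip [270. 387.] hub top edge mid y=25 [141. 118.] top thin tip [677. 201.]
83 scene thick tip [271. 383.] hub top edge mid y=25 [141. 114.] top thin tip [677. 200.]
86 scene thick tip [272. 379.] hub top edge mid y=25 [142. 109.] top thin tip [676. 199.]
89 scene thick tip [273. 375.] hub top edge mid y=25 [142. 104.] top thin tip [676. 198.]
```

```bash

python3 -m crank '[{"translation":[0,0,0.05],"delta_rot":[0,0,0],"claw":-1},{"translation":[0,0,0],"delta_rot":[0,0,0],"claw":-1}]'|grep -E "ee_pos|force"
python3 -m crank '[{"translation":[0,0,0.05],"delta_rot":[0,0,0],"claw":-1},{"translation":[0,0,0],"delta_rot":[0,0,0],"claw":-1}]'|grep -E "ee_pos|force"
```

```text
ee_pos: [0.5577, 0.1871, 0.2558]
force: [-1.7, -1.5, 0.1]
ee_pos: [0.5577, 0.1871, 0.2557]
force: [-3.6, -1.3, 5.3]
```

```bash

python3 -m crank '[{"translation":[0,0,0],"delta_rot":[0,0,0],"claw":-1}]'|grep -E "ee_pos|force"; python3 g.py
```

```text
ee_pos: [0.5577, 0.1871, 0.2557]
force: [-3.4, -1.3, 5.9]
t 20.95 pos [0.5577 0.1871 0.2557] tip z 0.0737 y heading -11.28 tilt [ 0.02 -0.02] F [-3.4 -1.3  5.9] open 0.572 j [ 0.1   0.36 -0.55  1.76  0.21  1.08 -0.73]
```

```bash

python3 -m crank '[{"translation":[0,0,-0.05],"delta_rot":[0,0,0],"claw":-1},{"translation":[0,0,0],"delta_rot":[0,0,0],"claw":-1}]'|grep -E "ee_pos|force"
python3 - <<'E'
from h import *
import pickle
s=bot.snapshot('scene'); t=bot.snapshot('top'); 
a=cv2.resize(s['img'][325:405,330:410,::-1],None,fx=5,fy=5,interpolation=cv2.INTER_CUBIC)
b=cv2.resize(t['img'][180:260,230:310,::-1],None,fx=5,fy=5,interpolation=cv2.INTER_CUBIC)
cv2.imwrite('pics/c14.png',np.hstack([a,b]))
E
```

```text
ee_pos: [0.5577, 0.187, 0.2557]
force: [-2.7, -1.9, 4.7]
```

View pics/c14.png

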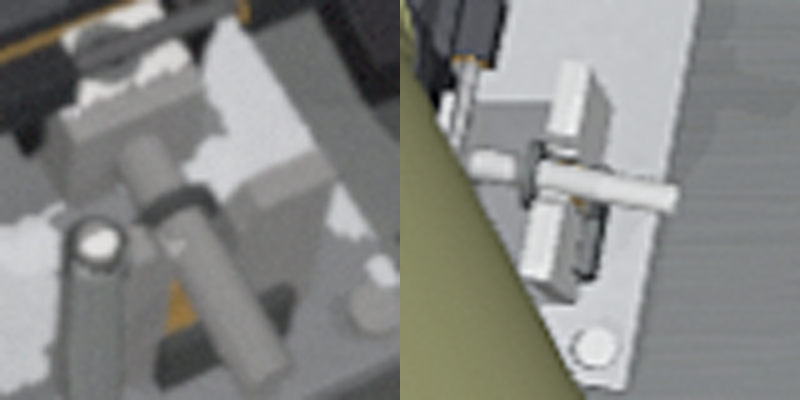

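```bash

python3 -m crank '[{"translation":[0,0,-0.04],"delta_rot":[0,0,0],"claw":-1},{"translation":[0,0,0],"delta_rot":[0,0,0],"claw":-1}]'|grep -E "ee_pos|force"
python3 -m crank '[{"translation":[0,0,0],"delta_rot":[0,0,0],"claw":1},{"translation":[0,0,0],"delta_rot":[0,0,0],"claw":1},{"translation":[0,0,0],"delta_rot":[0,0,0],"claw":1},{"translation":[0,0,0],"delta_rot":[0,0,0],"claw":1},{"translation":[0,0,0],"delta_rot":[0,0,0],"claw":1},{"translation":[0,0,0],"delta_rot":[0,0,0],"claw":1}]'
python3 - <<'E'
from h import *
import pickle
s=bot.snapshot('scene'); t=bot.snapshot('top'); 
a=cv2.resize(s['img'][325:405,330:410,::-1],None,fx=5,fy=5,interpolation=cv2.INTER_CUBIC)
b=cv2.resize(t['img'][180:260,230:310,::-1],None,fx=5,fy=5,interpolation=cv2.INTER_CUBIC)
cv2.imwrite('pics/c15.png',np.hstack([a,b]))
E
```

```text
ee_pos: [0.5577, 0.187, 0.2557]
force: [-2.9, -1.2, 3.7]
time_s: 22.05
ee_pos: [0.5577, 0.187, 0.2556]
tcp_rot: [0.0, 0.773, 0.634, 0.0]
force: [-0.4, 0.5, 0.4]
opening: 0.974
```

View pics/c15.png

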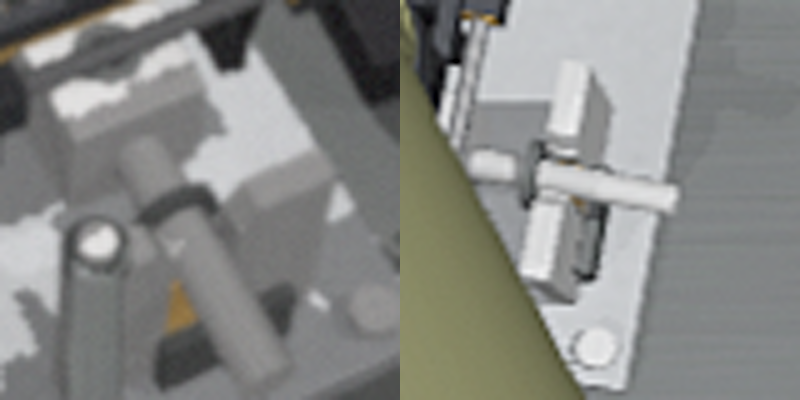

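```bash

python3 -m crank '[{"translation":[0,0,-1],"delta_rot":[0,0,0],"claw":1},{"translation":[0,0,-3],"delta_rot":[0,0,0],"claw":1},{"translation":[0,0,-3],"delta_rot":[0,0,0],"claw":1},{"translation":[0,0,-3],"delta_rot":[0,0,0],"claw":-1},{"translation":[0,0,0],"delta_rot":[0,0,0],"claw":-1},{"translation":[0,0,0],"delta_rot":[0,0,0],"claw":-1},{"translation":[0,0,0],"delta_rot":[0,0,0],"claw":-1},{"translation":[0,0,0],"delta_rot":[0,0,0],"claw":-1}]'
python3 - <<'E'
from h import *
import pickle
s=bot.snapshot('scene'); t=bot.snapshot('top'); pickle.dump((s,t),open('S16.pkl','wb'))
a=cv2.resize(s['img'][295:415,300:410,::-1],None,fx=5,fy=5,interpolation=cv2.INTER_CUBIC)
cv2.imwrite('pics/c16.png',a)
E
python3 g.py
```

```text
time_s: 22.95
ee_pos: [0.5573, 0.1867, 0.3543]
tcp_rot: [-0.0, 0.773, 0.634, -0.001]
force: [0.1, -0.3, 0.2]
opening: 0.633
t 23.05 pos [0.5574 0.1868 0.3545] tip z 0.1725 y heading -11.28 tilt [-0.11 -0.03] F [ 0.6 -0.7 -0.9] open 0.537 j [ 0.12  0.27 -0.57  1.66  0.15  1.26 -0.68]
```

View pics/c16.png

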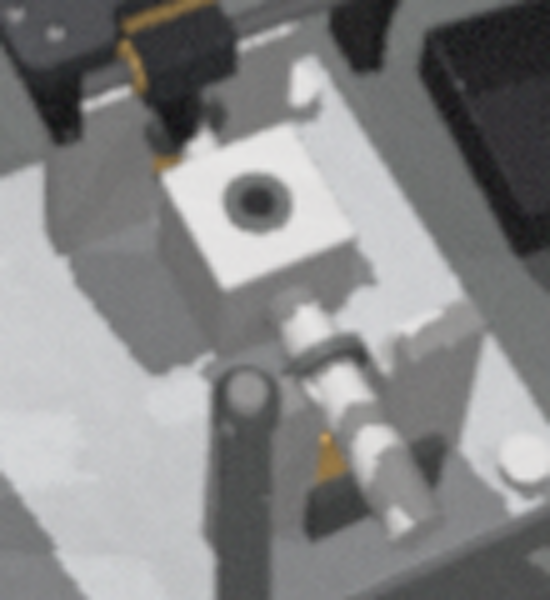

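```bash
python3 - <<'E'
from chk import *; import pickle
s,t=pickle.load(open('S16.pkl','rb'))
w=unproj(s,np.array([[258,202]])/5+[299.6,294.6],.110); print(w,fx(w)); print('TCP',fx(bot.get_state()['ee_pos']))
w=unproj(s,np.array([[412,520]])/5+[299.6,294.6],.085); print('tip',fx(w))
E
```

```text
[[0.55791568 0.18978658 0.11      ]] [[-0.23060266  0.75673001]]
TCP [[-0.13874433 -2.25158027]]
tip [[  0.9803966  110.84751667]]
```

```bash

python3 -m crank '[{"translation":[0.27,0,0],"delta_rot":[0,0,0],"claw":-1},{"translation":[0,0,2],"delta_rot":[0,0,0],"claw":-1},{"translation":[0,0,2],"delta_rot":[0,0,0],"claw":-1},{"translation":[0,0,1.6],"delta_rot":[0,0,0],"claw":-1},{"translation":[0,0,0],"delta_rot":[0,0,0],"claw":-1},{"translation":[0,0,0],"delta_rot":[0,0,0],"claw":-1},{"translation":[0,0,0],"delta_rot":[0,0,0],"claw":-1}]'
python3 -m crank '[{"translation":[0,0,0.3],"delta_rot":[0,0,0],"claw":-1},{"translation":[0,0,0.2],"delta_rot":[0,0,0],"claw":-1},{"translation":[0,0,0.2],"delta_rot":[0,0,0],"claw":-1},{"translation":[0,0,0],"delta_rot":[0,0,0],"claw":-1}]'
```

```text
time_s: 23.75
ee_pos: [0.5586, 0.1899, 0.3007]
tcp_rot: [0.0, 0.773, 0.634, 0.001]
force: [0.6, -0.4, -0.2]
opening: 0.013
time_s: 24.15
ee_pos: [0.5581, 0.1896, 0.2923]
tcp_rot: [-0.0, 0.773, 0.634, -0.0]
force: [0.3, -0.2, -0.1]
opening: 0.006
```

```bash

for i in 1; do python3 -m crank '[{"translation":[0,0,0.2],"delta_rot":[0,0,0],"claw":-1},{"translation":[0,0,0.2],"delta_rot":[0,0,0],"claw":-1},{"translation":[0,0,0],"delta_rot":[0,0,0],"claw":-1}]'; done
python3 -m crank '[{"translation":[0,0,0.2],"delta_rot":[0,0,0],"claw":-1},{"translation":[0,0,0.2],"delta_rot":[0,0,0],"claw":-1},{"translation":[0,0,0],"delta_rot":[0,0,0],"claw":-1}]'
```

```text
time_s: 24.45
ee_pos: [0.5585, 0.1897, 0.2891]
tcp_rot: [0.0, 0.773, 0.634, 0.0]
force: [-0.5, -0.4, 2.4]
opening: 0.009
time_s: 24.75
ee_pos: [0.5587, 0.1898, 0.2858]
tcp_rot: [0.001, 0.773, 0.634, 0.001]
force: [-0.4, -0.6, 5.4]
opening: 0.01
```

```bash

python3 -m crank '[{"translation":[0,0,0.2],"delta_rot":[0,0,0],"claw":-1},{"translation":[0,0,0.2],"delta_rot":[0,0,0],"claw":-1},{"translation":[0,0,0],"delta_rot":[0,0,0],"claw":-1}]'
python3 -m crank '[{"translation":[0,0,0.2],"delta_rot":[0,0,0],"claw":-1},{"translation":[0,0,0.2],"delta_rot":[0,0,0],"claw":-1},{"translation":[0,0,0],"delta_rot":[0,0,0],"claw":-1}]'
python3 -m crank '[{"translation":[0,0,0.1],"delta_rot":[0,0,0],"claw":-1},{"translation":[0,0,0.1],"delta_rot":[0,0,0],"claw":-1},{"translation":[0,0,0],"delta_rot":[0,0,0],"claw":-1}]'
```

```text
time_s: 25.05
ee_pos: [0.5587, 0.1898, 0.2819]
tcp_rot: [0.001, 0.773, 0.634, 0.001]
force: [0.2, -1.2, 7.7]
opening: 0.005
time_s: 25.35
ee_pos: [0.5587, 0.1897, 0.2779]
tcp_rot: [0.001, 0.773, 0.634, 0.001]
force: [-1.0, -0.4, 7.1]
opening: 0.004
time_s: 25.65
ee_pos: [0.5592, 0.1895, 0.2774]
tcp_rot: [0.001, 0.773, 0.634, 0.001]
force: [-2.6, -2.8, 14.9]
opening: 0.005
```

```bash

python3 -m crank '[{"translation":[0,0,0.1],"delta_rot":[0,0,0],"claw":-1},{"translation":[0,0,0],"delta_rot":[0,0,0],"claw":-1}]'
python3 -m crank '[{"translation":[0,0,0.05],"delta_rot":[0,0,0],"claw":-1},{"translation":[0,0,0],"delta_rot":[0,0,0],"claw":-1}]'
```

```text
time_s: 25.85
ee_pos: [0.5595, 0.1894, 0.2774]
tcp_rot: [0.002, 0.773, 0.634, 0.002]
force: [-3.0, -3.7, 18.8]
opening: -0.001
time_s: 26.05
ee_pos: [0.5597, 0.1894, 0.2774]
tcp_rot: [0.002, 0.773, 0.634, 0.002]
force: [-3.3, -4.0, 20.6]
opening: 0.006
```

```bash

python3 -m crank '[{"translation":[0,0,-0.5],"delta_rot":[0,0,0],"claw":-1},{"translation":[0,0,-1],"delta_rot":[0,0,0],"claw":-1},{"translation":[1.7,0,0],"delta_rot":[0,0,0],"claw":-1},{"translation":[0,0,0.7],"delta_rot":[0,0,0],"claw":-1},{"translation":[0,0,0.4],"delta_rot":[0,0,0],"claw":-1},{"translation":[0,0,0],"delta_rot":[0,0,0],"claw":-1},{"translation":[0,0,0],"delta_rot":[0,0,0],"claw":-1}]'
python3 -m crank '[{"translation":[0,0,0.15],"delta_rot":[0,0,0],"claw":-1},{"translation":[0,0,0.15],"delta_rot":[0,0,0],"claw":-1},{"translation":[0,0,0],"delta_rot":[0,0,0],"claw":-1}]'
python3 -m crank '[{"translation":[0,0,0.15],"delta_rot":[0,0,0],"claw":-1},{"translation":[0,0,0],"delta_rot":[0,0,0],"claw":-1}]'
```

```text
time_s: 26.75
ee_pos: [0.5614, 0.2068, 0.2778]
tcp_rot: [-0.0, 0.773, 0.634, 0.001]
force: [-1.4, 0.5, 6.5]
opening: 0.008
time_s: 27.05
ee_pos: [0.5622, 0.2068, 0.2777]
tcp_rot: [0.001, 0.773, 0.634, 0.002]
force: [-4.2, -0.2, 19.9]
opening: 0.004
time_s: 27.25
ee_pos: [0.5627, 0.2067, 0.2777]
tcp_rot: [0.002, 0.773, 0.634, 0.002]
force: [-4.8, -1.8, 27.1]
opening: 0.004
```

```bash

python3 -m crank '[{"translation":[0,0,-0.7],"delta_rot":[0,0,0],"claw":-1},{"translation":[0,0,-1],"delta_rot":[0,0,0],"claw":-1},{"translation":[-3.5,0,0],"delta_rot":[0,0,0],"claw":-1},{"translation":[0,0,0.7],"delta_rot":[0,0,0],"claw":-1},{"translation":[0,0,0.4],"delta_rot":[0,0,0],"claw":-1},{"translation":[0,0,0],"delta_rot":[0,0,0],"claw":-1},{"translation":[0,0,0],"delta_rot":[0,0,0],"claw":-1}]'
python3 -m crank '[{"translation":[0,0,0.2],"delta_rot":[0,0,0],"claw":-1},{"translation":[0,0,0.2],"delta_rot":[0,0,0],"claw":-1},{"translation":[0,0,0],"delta_rot":[0,0,0],"claw":-1}]'
python3 -m crank '[{"translation":[0,0,0.2],"delta_rot":[0,0,0],"claw":-1},{"translation":[0,0,0],"delta_rot":[0,0,0],"claw":-1}]'
```

```text
time_s: 27.95
ee_pos: [0.5545, 0.1724, 0.2781]
tcp_rot: [-0.0, 0.773, 0.634, -0.0]
force: [0.5, -0.1, 0.3]
opening: 0.001
time_s: 28.25
ee_pos: [0.5554, 0.1725, 0.2778]
tcp_rot: [0.001, 0.773, 0.634, 0.001]
force: [-4.1, -3.6, 19.0]
opening: 0.001
time_s: 28.45
ee_pos: [0.5561, 0.1724, 0.2777]
tcp_rot: [0.002, 0.773, 0.634, 0.002]
force: [-6.7, -5.1, 27.5]
opening: 0.006
```

```bash

python3 -m crank '[{"translation":[0,0,-0.7],"delta_rot":[0,0,0],"claw":-1},{"translation":[0,0,-3],"delta_rot":[0,0,0],"claw":-1},{"translation":[0,0,-4],"delta_rot":[0,0,0],"claw":-1},{"translation":[0,0,-4],"delta_rot":[0,0,0],"claw":-1},{"translation":[0,0,-4],"delta_rot":[0,0,0],"claw":-1},{"translation":[-5,0,0],"delta_rot":[0,0,0],"claw":-1},{"translation":[-5,0,0],"delta_rot":[0,0,0],"claw":-1},{"translation":[-5,0,0],"delta_rot":[0,0,0],"claw":-1}]'
python3 -m crank '[{"translation":[-5,0,0],"delta_rot":[0,0,0],"claw":-1},{"translation":[-5,0,0],"delta_rot":[0,0,0],"claw":-1},{"translation":[-5,0,0],"delta_rot":[0,0,0],"claw":-1},{"translation":[-5,0,0],"delta_rot":[0,0,0],"claw":-1},{"translation":[0,0,0],"delta_rot":[0,0,0],"claw":-1},{"translation":[0,0,0],"delta_rot":[0,0,0],"claw":-1}]'
python3 - <<'E'
from h import *
import pickle
s=bot.snapshot('scene'); t=bot.snapshot('top'); pickle.dump((s,t),open('S17.pkl','wb')); save(s,'scene17.png'); save(t,'top17.png')
a=cv2.resize(s['img'][285:435,250:430,::-1],None,fx=4,fy=4,interpolation=cv2.INTER_CUBIC)
cv2.imwrite('pics/c17.png',a)
cv2.imwrite('pics/c17t.png',cv2.resize(t['img'][130:280,150:330,::-1],None,fx=4,fy=4,interpolation=cv2.INTER_CUBIC))
E
```

```text
time_s: 29.25
ee_pos: [0.5248, 0.0243, 0.4293]
tcp_rot: [-0.0, 0.772, 0.635, 0.0]
force: [1.8, -0.9, -0.1]
opening: 0.005
time_s: 29.85
ee_pos: [0.4861, -0.172, 0.4289]
tcp_rot: [-0.001, 0.774, 0.633, 0.0]
force: [0.2, 1.2, 0.9]
opening: 0.006
```

View pics/c17.png

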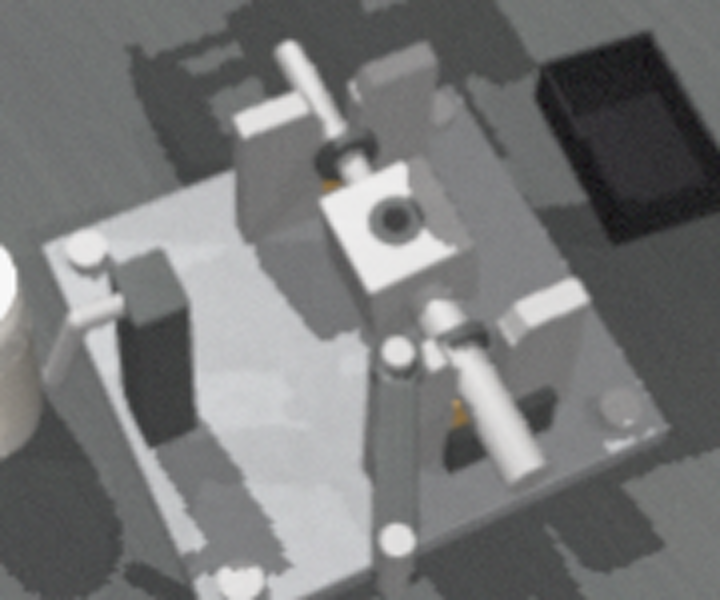

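View pics/c17t.png

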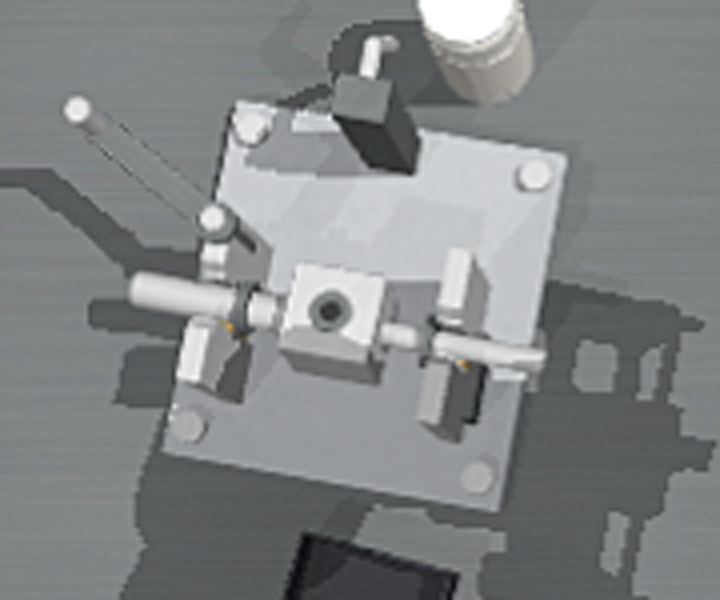

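View pics/top17.png

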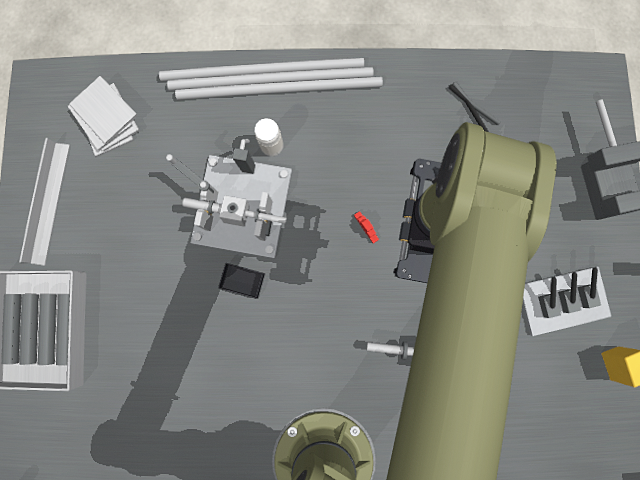

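```bash
python3 - <<'E'
from chk import *; import pickle
from scipy.optimize import least_squares
s,t=pickle.load(open('S17.pkl','rb'))
for n,a,b in(('thick',[133,288],[525,468]),('thin',[544,357],[288,46]),('hubtop',[329,310],[396,220])):
    a=np.array(a)/4+[149.6,129.6]; b=np.array(b)/4+[249.6,284.6]
    o=least_squares(lambda p:np.r_[(proj(t,p)-a).ravel(),(proj(s,p)-b).ravel()],[.56,.19,.08])
    print(n,fx(o.x).round(1),'z',(o.x[2]*1000).round(1),'res',o.fun.round(1))
S0=pickle.load(open('S0.pkl','rb'))
d=np.abs(t['img'].astype(int)-S0['top']['img']).sum(2)
for q in['magnet','can','nut_tray']:
    for k,im in(('top',t),):
        print(q,[(round(x['conf'],2),round(x['box'][0]*640,1),round(x['box'][1]*480,1)) for x in bot.boxes_of(im,q)[:2]])
print('offcut scene',[(round(x['conf'],2),round(x['box'][0]*640,1),round(x['box'][1]*480,1)) for x in bot.boxes_of(s,'offcut')[:2]])
E
python3 g.py
```

```text
thick [[  2.6 113.1]] z 80.0 res [ 0.7 -0.7  0.7  0. ]
thin [[   1.2 -114.3]] z 76.6 res [-0.6  0.7 -0.8 -0.1]
hubtop [[4.3 0.6]] z 98.5 res [-0.1  0.2 -0.2 -0. ]
magnet [(0.79, 365.8, 224.9)]
can [(0.77, 269.2, 136.4)]
nut_tray [(0.92, 241.9, 281.0)]
offcut scene []
t 30.15 pos [ 0.4867 -0.1698  0.4296] tip z 0.2476 y heading -11.12 tilt [-0.    0.01] F [-0.5  0.1 -0.3] open 0.009 j [ 0.57  0.04 -0.29  1.73  0.01  1.37  0.08]
```

View pics/scene17.png

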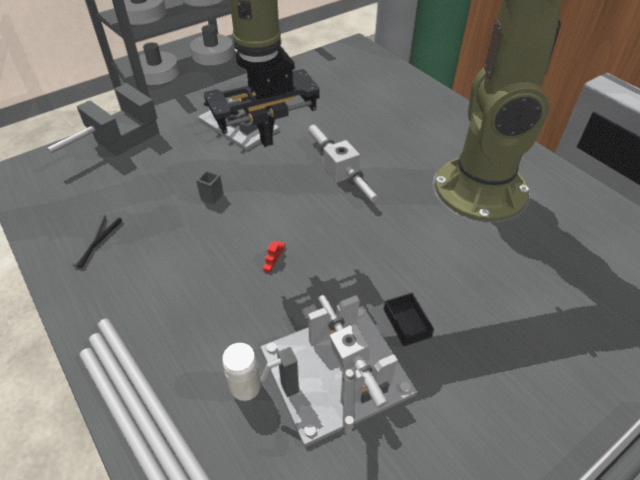

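```bash
python3 -c "
from cell import bot
print(bot.hand_in())"
```

```text
the job is handed in; nothing more can be done
None
```

The job is done and handed in at about 30 s of the 72 s allowed; no verdict is reported.

**What I did**
- **Keeper:** I pushed it out by its pin with the closed fingers. The camera puts it at about 2.06 rad, well past square, and it stayed there.
- **Shaft:** I chose the smaller one, measured at 230 mm against about 310 mm for the look-alike. I gripped it by the hub, put the thick end in the wide slot, and lowered it until the saddles took its weight. There was about 4 N net upward on the wrist when I let go.
- **Seating:** I pushed down on the hub centre until it came solid after about 15 mm. I then pressed about 17 mm to each side of centre, up to 27 N each time.

**Last checks**
- **Height and level:** The fingertips stopped at 95.5 to 95.7 mm at all three places, against a nominal hub top of 95 mm. That means both ends are home and level within about a millimetre.
- **Disagreement:** Camera triangulation gave 80.0 mm for the thick tip, 76.6 mm for the thin tip and 98.5 mm for the hub top, against 70, 70 and 95 nominal. I put this down to hand-picked points and calibration, and trusted the pressing test.
- **Bystanders:** Magnet, can and nut tray show within about 2 pixels of their first positions. The detector did not find the offcut in the last picture; by eye it stands at the same place, scene (209,187).
- **Robot:** It ended clear of everything, with the wrist force near zero.

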